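Close a curing lamp over a glued inlay with the screw jack, then switch it on

TASK

Turn the spoked wheel of the little screw jack to raise its plate, with the freshly inlaid button carving waxed on it, until the plate just touches the lower rim of the curing lamp's black light shield all round, without pushing the hanging shield up more than about 3 mm. Then, with the light shut in, nudge the flush slide switch on the lamp's foot over to the end where the small pilot lens is, so the lamp comes on. Work gently, and leave everything else on the bench where it is.

Things in the scene. Friction and masses are not known exactly. Their poses are not given: they have to be found in the camera images.
- slab: stained oak slab 250 (x) x 310 (y) x 18 mm, screwed down; origin under its centre. The jack is fixed on its +y half. On its -y half: the lamp's grey battery foot, 210 (x) x 80 (y) mm, centre at y = -90, flat top 60 mm above the bench; in it a steel post 15 mm thick at x -85, y -90, up to 250 mm; at the other (+x) end the slide switch, then the 7 mm pilot lens at x +93
- lamp_head: grey flat lamp head 110 (x) x 131 (y) x 36 mm on an arm from the post, fixed; origin on its underside (151 to 154 mm above the bench) over the shield's middle. It reaches 76 mm to +y and 55 mm to -y of that point: its +y edge ends some 6 mm short of the plane of the wheel's spokes, so no upright gripper fits over the wheel, only a tool leaning out to +y
- jack_hub (a point): centre of the jack's spoked wheel, on the screw's axis, 64 mm up with the knob at 0. Its own axes: the wheel faces -y (outwards), x lies in its plane, z up (it is turned half round to the slab, whose +y side the wheel is on). Four round spokes 7 mm thick in this plane, 90 degrees apart, with 12 mm balls centred 34 mm from the axis; hub 18 mm across, 20 mm long. Rises half as fast as the plate
- jack_knob (a joint): turn of the wheel, rad; grows clockwise as seen from outside (looking along +y of jack_hub the top goes to +x) and so raises the plate, 8 mm a turn. At 0 and every quarter turn one spoke points straight up; a value of 0.3 means it leans 0.3 to +x. Starts between 0 and 2.6. Friction 0.07 N m; it stays where it is left
- plate_top (a point): centre of the top face of the jack's plate, a 100 x 100 mm aluminium platform that moves straight up and down, 110 to 114 mm above the bench at the start. A round button carving 37 mm across and 15 mm high is waxed to its middle
- shield_rim (a point): centre of the lower rim of the lamp's light shield, a square black tube 66 x 66 mm outside, 30 mm high, hanging over the plate; at the start 5 to 12 mm above the plate. Same height as plate_top means touching
- shield (a joint): how far the shield has been pushed up from where it hangs, m; 0 = hanging freely, 0.015 the most. Only its own weight (80 g) holds it down
- lamp_switch (a joint): position of the slide switch, m; 0 = off, 0.010 = on. A detent: about 2.5 to 3 N are needed to start it, past the middle (0.005) it snaps over by itself and stays
- switch_ridge (a point): top centre of the switch's black ridge, which stands 5 mm above the foot's top and is 4 mm thick along its travel (x of this point, +x = towards the pilot lens = on) and 16 mm wide across (y)
- resin_bottle: small grey dropper bottle, 28 mm across, 58 mm high, standing on the slab. Leave alone; origin under its centre
- tweezers: steel tweezers 118 mm long, 6 mm high, lying on the slab. Leave alone; origin under its centre
- incense_box: round lidded bronze box, 76 mm across, 55 mm high. Leave alone; origin under its centre
- amber_jar: empty amber glass jar, 68 mm across, 78 mm high. Leave alone; origin under its centre
- drill: stubby hand drill lying down, 190 mm long, 60 mm high, dark-red wooden knob. Leave alone; origin under its centre
- ebony_blank: black wooden block 45 x 36 x 32 mm. Leave alone; origin under its centre
- whetstone: grey stone on a wooden base, 210 x 75 x 38 mm, near the far edge. Leave alone; origin under its centre

How it is judged (in metres and radians):
On the way, in this order (a step that is already met when the one before it is completed fails the run):
1. the plate touches the shield's rim without having pushed the shield up more than 3.5 mm, the lamp still off (z of shield_rim in the frame of plate_top below 0.0005 m and value of joint shield below 0.0035 m and not (value of joint lamp_switch above 0.008 m)), for 0.3 s.
2. the slide switch is across, at on (value of joint lamp_switch above 0.008 m), for 0.2 s.
At the end, for the whole second after the job is handed in: The plate bears on the shield's rim (gap under 0.5 mm) with the shield pushed up less than 3.5 mm, the switch is at on (beyond 8 of its 10 mm), and the bystanders are within 30 mm of where they were (z of shield_rim in the frame of plate_top below 0.0005 m and value of joint shield below 0.0035 m and value of joint lamp_switch above 0.008 m); the robot touches nothing.
It fails at once if the shield is driven up more than 6 mm (value of joint shield above 0.006 m).
It fails at once if a bystander is moved more than 30 mm (distance of any of resin_bottle, tweezers, incense_box, amber_jar, drill, ebony_blank, whetstone from where it was at the start of the episode above 0.03 m).
It fails at once if a bystander is tipped over (angle between any of resin_bottle, tweezers, incense_box, amber_jar, drill, ebony_blank, whetstone's own z axis and vertical above 0.5 rad).
It also fails if it takes over 72 s, if anything falls off the work surface, if the arm or the gripper's body presses on something with over 40 N, if the wrist force passes 120 N, or if a joint passes its speed limit or range.

ROBOT

A 7-joint arm with a two-finger parallel gripper is mounted at the origin on the work surface. World frame = base frame: x ahead of the robot, y to its left, z up, the work surface at z = 0. Lengths are in m, angles in degrees, forces in N, time in s.
With the tool pointing down it reaches from about 0.4 to 0.875 m from the base axis. Payload 6.5 kg.
Tool frame: the origin (TCP) lies on the centre line of the jaws, within the pads' length; the fingertips stand 19 mm ahead of it and the grasp point (between the pads) is the TCP; z points along the fingers, x is the direction in which the jaws open and shut, and the axes are right-handed (so a half turn about z gives the same grasp; the last joint's range is limited). The gripper opens to 88 mm and grips with 3 to 60 N. Pads are 18 mm wide; open, the fingers measure 123 mm over their backs; the gripper's body (75 mm by 187 mm) begins 45 mm behind the grasp point.
Start: joints at [65.821, 30.733, -0.252, 88.115, 0.149, 61.152, -4.079], TCP at [0.226, -0.609, 0.258] pointing down, gripper open.
Joint ranges: [-154.64, 154.64], [-21.42, 123.67], [-72.66, 72.17], [13.99, 137.28], [-74.86, 254.86], [10.95, 109.41], [-158.01, 158.01]. Speed limits (degrees/s): [136.94, 136.94, 180, 180, 180, 180, 180].

INTERFACE

Orientations are given as a 3x3 rotation matrix whose columns are the frame's x, y, z axes.
In Python, from plant import robot gives the robot as it stands.
- The arm moves only by the tool drive_tool, never from a script. Its argument "steps" is a list of rows, each a list of 4 numbers: the shift along the tool's x, y, z in mm, then the turn about the tool's z in rad. A call has 1 to 10 rows; each row is the pose to reach, as a shift and turn from the pose commanded when the call began, along the tool's axes at that moment; what a row does not reach only later rows make up. A row lasts 1/12 s, in which the tool goes at most 41.7 mm and 7.16 degrees, less where a joint would pass 70% of its speed; a pose out of reach is approached as far as the arm can. A call with a gripper value outside its range is refused whole. "grip" is the opening, from 0 (shut) to 1 (fully open), set as the call begins (left out, the last holds). The fingers move at their own pace and stop on an object; "force" is the grip in N (left out, the last holds). Time passes only in rows, so rows that repeat a pose let the fingers close. It gives the time, the measured TCP pose, the force and the opening at its end, in the units of the state.
- robot.state(): the state, without advancing time (a new reading comes with each control period).
- robot.capture(name): name is "side" or "top" or "wrist"; returns a dict with "color" (400x640x3 uint8, blue, green, red), "fx", "fy", "cx", "cy" (pixels), "world_to_cam" (4x4, takes a point from world to camera coordinates); the wrist camera has in their place "tool_from_camera" (4x4, takes a point from camera to tool coordinates, whose origin is the TCP and whose axes are the tool frame's). Camera axes: x right, y down, z forward; pixel columns grow to the right and rows downward; lengths in m; the calibration is good to about 2 mm. A picture is of the moment at which its call begins: read the wrist's pose just before it. There is no depth.
- robot.hand_in(): hands the job in, once; it reports no verdict.
Trained networks look in a picture, given as the dict that the camera call returned (one of the last four; its "shot" number tells which), for a name from the list of things; names that differ only in an ending like _2 or _b are one class to them, and where a whole thing is asked for, a point or a joint stands for the part that bears it (a point fixed in the world has none). Each returns a list of dicts, best first, with "p" (0 to 1); they miss things now and then, are a little off and sometimes report something else, mostly with a low value. They report only what shows in the picture. A call takes as long as a camera call.
- robot.boxes_of(picture, label): "point" ([column, row] in pixels, amid what is visible of it).
- robot.outline_of(picture, label): "mask" (400x640 bool, what is visible of it) and "point" ([column, row] in pixels, amid what is visible of it).
- robot.mark_of(picture, label): "point" ([column, row] in pixels: a listed point, or the origin of a listed thing).
The state is a dict: "time_s": time; "joints": joint angles; "qd": joint speeds; "joint_efforts": joint torques, N m; "position": TCP position; "tcp_rot": TCP orientation; "force": force on the tool from outside, world axes, zero at the start; "wrist_torque": the same for the moment, N m; "gripper_width": finger opening in m.
Only numpy, scipy, OpenCV 4.12 (cv2) and the standard library are available. Lean on these libraries where they do the work, as an engineer would, in place of code of your own. Each camera call takes 0.05 s, during which the arm holds its last target.

## Working session

There is one attempt and no reset: what is moved stays moved. The work goes in short steps, Python scripts to look and compute and a tool call to move; the robot and the scene stay as the last step left them, time stands still between calls to the robot, and variables do not carry over. Pictures are saved under pics/ and viewed, and the job is handed in when it is done.

Besides the shell and the picture viewer there is one more tool, called after "Request:" as name(argument=value, ...) on one line, values as JSON. drive_tool: Moves the arm, as the interface text tells. Its arguments: {"type":"object","properties":{"steps":{"type":"array"},"grip":{"type":"number"},"force":{"type":"number"}},"required":["steps"]}

```bash
ls; mkdir -p pics; cat > h.py <<'E'
import numpy as np, cv2, json
from plant import robot
def cap(n,fn=None):
    st=robot.state(); p=robot.capture(n)
    if fn: cv2.imwrite('pics/'+fn,p['color'])
    return st,p
def cam(p,st):
    K=np.array([[p['fx'],0,p['cx']],[0,p['fy'],p['cy']],[0,0,1]])
    if 'world_to_cam' in p: return K,np.array(p['world_to_cam'])
    T=np.eye(4);T[:3,:3]=np.array(st['tcp_rot']);T[:3,3]=st['position']
    return K,np.linalg.inv(T@np.array(p['tool_from_camera']))
def ray(p,st,uv):
    K,W=cam(p,st);C=np.linalg.inv(W)
    d=C[:3,:3]@np.linalg.inv(K)@np.array([uv[0],uv[1],1.]);return C[:3,3],d/np.linalg.norm(d)
def atz(p,st,uv,z):
    o,d=ray(p,st,uv);return o+d*(z-o[2])/d[2]
def tri(rays):
    A=np.zeros((3,3));b=np.zeros(3)
    for o,d in rays:
        M=np.eye(3)-np.outer(d,d);A+=M;b+=M@o
    x=np.linalg.solve(A,b);return x,[np.linalg.norm((np.eye(3)-np.outer(d,d))@(x-o)) for o,d in rays]
def proj(p,st,X):
    K,W=cam(p,st);c=W[:3,:3]@np.array(X)+W[:3,3];q=K@c;return q[:2]/q[2]
E
python3 - <<'E'
from h import *
np.set_printoptions(precision=4,suppress=True)
st,ps=cap('side','side0.png');_,pt=cap('top','top0.png');_,pw=cap('wrist','wrist0.png')
print(st['time_s'],st['position'],st['tcp_rot'],st['force'])
for nm in ['slab','lamp_head','jack_hub','plate_top','shield_rim','switch_ridge','resin_bottle','tweezers','incense_box','amber_jar','drill','ebony_blank','whetstone']:
    R=[];o=[]
    for k,p in (('side',ps),('top',pt),('wrist',pw)):
        m=robot.mark_of(p,nm)
        if m: o.append((k,[round(float(v)) for v in m[0]['point']],round(m[0]['p'],2)));
        if m and m[0]['p']>.4: R.append(ray(p,st,m[0]['point']))
    print(nm,o, tri(R) if len(R)>1 else '')
E
```

```text
pics
0.0 [ 0.2262 -0.6088  0.2569] [[ 0.3484 -0.9373 -0.0007]
 [-0.9373 -0.3484  0.0015]
 [-0.0017  0.0001 -1.    ]] [-0.0839  0.7037  0.5386]
slab [('side', [298, 237], 0.3), ('top', [296, 217], 0.95)] 
lamp_head [('side', [334, 208], 0.92), ('top', [273, 209], 0.85)] (array([0.5486, 0.0866, 0.1557]), [np.float64(0.0035174026862687374), np.float64(0.003517402686268948)])
jack_hub [('side', [328, 250], 0.87), ('top', [223, 159], 0.65)] (array([0.586 , 0.2298, 0.1343]), [np.float64(0.07424726650616756), np.float64(0.07424726650616736)])
plate_top [('side', [332, 222], 0.6)] 
shield_rim [] 
switch_ridge [('side', [302, 238], 0.55), ('top', [328, 197], 0.41)] (array([ 0.6875, -0.0363, -0.0954]), [np.float64(0.0272551664867945), np.float64(0.027255166486794446)])
resin_bottle [('side', [362, 245], 0.61), ('top', [278, 254], 0.57)] (array([0.4571, 0.0689, 0.0235]), [np.float64(0.0046455329747422305), np.float64(0.004645532974742281)])
tweezers [('side', [300, 236], 0.44), ('top', [284, 185], 0.45)] (array([0.6556, 0.0898, 0.0197]), [np.float64(0.005996383575012471), np.float64(0.005996383
[... 178 characters left out ...]
6595)])
amber_jar [('side', [263, 277], 0.78), ('top', [225, 159], 0.72)] (array([ 0.701 ,  0.2791, -0.001 ]), [np.float64(0.0013544269727624532), np.float64(0.0013544269727627145)])
drill [('side', [404, 176], 0.84), ('top', [441, 290], 0.81)] (array([ 0.4345, -0.3869,  0.0151]), [np.float64(0.004670361651717116), np.float64(0.004670361651717056)])
ebony_blank [('side', [331, 183], 0.69), ('top', [415, 195], 0.75)] (array([ 0.6984, -0.2956, -0.0209]), [np.float64(0.0050829187221655215), np.float64(0.00508291872216527)])
whetstone [('side', [286, 212], 0.82), ('top', [333, 150], 0.83)] (array([ 0.7783, -0.0354,  0.0037]), [np.float64(0.0058353108116138055), np.float64(0.005835310811613774)])
```

View pics/side0.png

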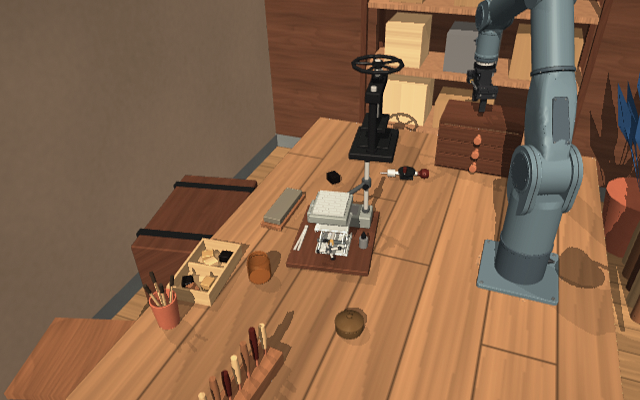

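View pics/top0.png

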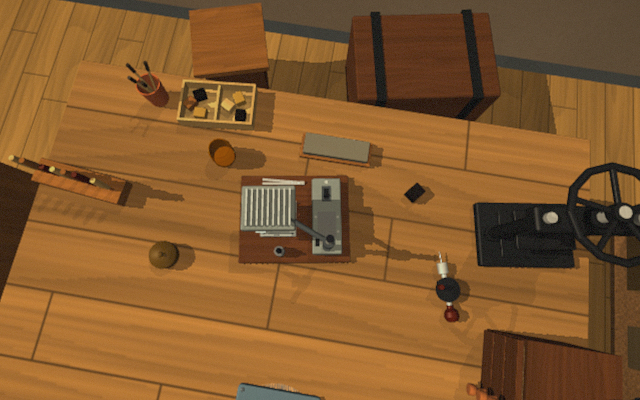

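View pics/wrist0.png

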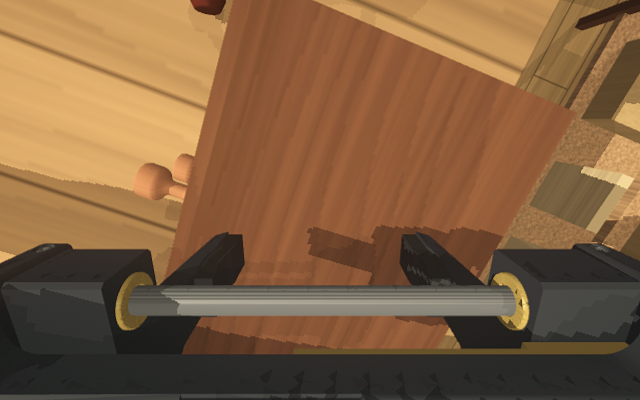

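```bash
python3 - <<'E'
from h import *
for n in ('side','top'):
    st,p=cap(n); im=p['color']
    C=np.linalg.inv(np.array(p['world_to_cam']));print(n,C[:3,3].round(3),C[:3,2].round(3),p['fx'])
    c=im[150:300,240:400] if n=='side' else im[130:280,200:360]
    cv2.imwrite(f'pics/{n}0z.png',cv2.resize(c,None,fx=5,fy=5,interpolation=cv2.INTER_CUBIC)[:600] if 0 else cv2.resize(c,(640,600),interpolation=cv2.INTER_CUBIC))
E
```

```text
side [0.117 1.216 1.022] [ 0.306 -0.766 -0.565] 497.11216558044293
top [ 0.399 -0.041  1.067] [ 0.214  0.03  -0.976] 374.63325646198246
```

View pics/side0z.png

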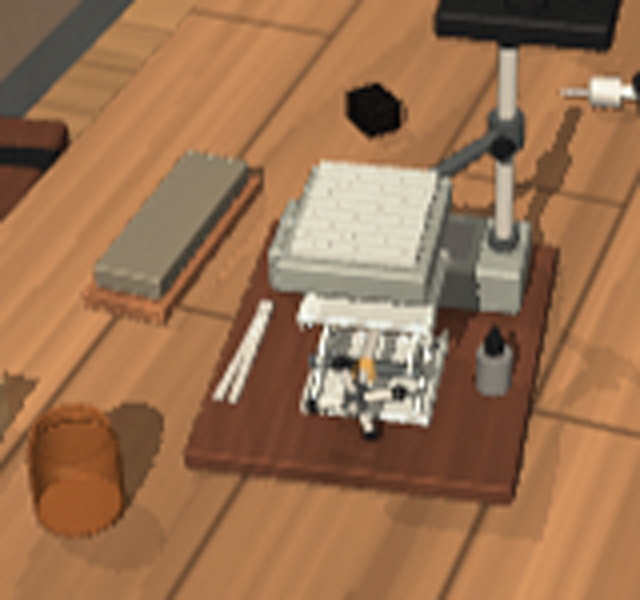

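View pics/top0z.png

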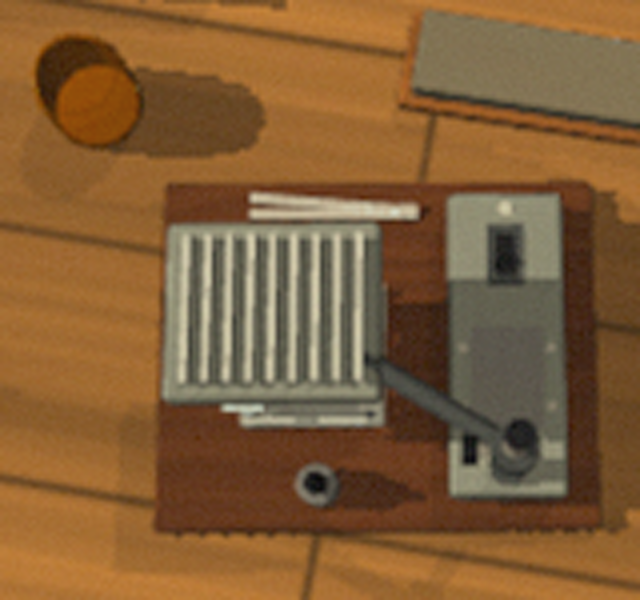

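```bash
python3 - <<'E'
from h import *
np.set_printoptions(precision=4,suppress=True)
st,p=cap('top')
c=[atz(p,st,uv,.018) for uv in [(241.75,175.75),(348,176.2),(350.5,262.5),(238.8,262.5)]]
for q in c: print(q)
print(np.mean(c,0)); a=c[0]-c[3]+c[1]-c[2]; print('xaxis az',np.degrees(np.arctan2(a[1],a[0])))
b=c[0]-c[1]+c[3]-c[2]; print('yaxis az',np.degrees(np.arctan2(b[1],b[0])))
print([round(v,1) for v in st['joints']] if max(map(abs,st['joints']))>7 else st['joints'], st['time_s'])
E
```

```text
[0.6559 0.2145 0.018 ]
[ 0.706  -0.0899  0.018 ]
[ 0.4625 -0.133   0.018 ]
[0.4115 0.1711 0.018 ]
[0.559  0.0407 0.018 ]
xaxis az 10.063582109069854
yaxis az 99.42756959050499
[np.float64(65.8), np.float64(30.7), np.float64(-0.3), np.float64(88.1), np.float64(0.1), np.float64(61.2), np.float64(-4.1)] 2.2
```

Request:
drive_tool(steps=[[0,0,-40,0],[0,0,-80,0],[0,0,-120,0],[0,0,-160,0],[0,0,-200,0],[0,0,-240,0]])

```text
time_s: 2.75
position: [0.2262, -0.6089, 0.5]
tcp_rot: [[0.348, -0.937, 0.0], [-0.937, -0.348, -0.0], [0.001, -0.0, -1.0]]
force: [0.6, -0.3, 0.2]
gripper_width: 0.0883
```

Request:
drive_tool(steps=[[0,30,-30,0],[-3,60,-60,0],[-6,90,-90,0],[-10,117,-120,0],[-10,117,-160,0],[-10,117,-200,0],[-10,117,-240,0]])

```text
time_s: 3.33
position: [0.1088, -0.6206, 0.673]
tcp_rot: [[0.346, -0.938, 0.008], [-0.937, -0.346, -0.049], [0.049, 0.01, -0.999]]
force: [0.8, -0.4, -0.8]
gripper_width: 0.088
```

```bash
python3 - <<'E'
from h import *
s=robot.state();print(np.round(s['joints'],1),np.round(s['position'],4),np.round(s['tcp_rot'],3),s['time_s'])
E
```

```text
[ 66.8  23.7  17.8  44.9  -7.6 109.4  10.6] [ 0.1088 -0.6206  0.673 ] [[ 0.346 -0.938  0.008]
 [-0.937 -0.346 -0.049]
 [ 0.049  0.01  -0.999]] 3.3333
```

Request:
drive_tool(steps=[[0,0,-40,0],[0,0,-80,0],[0,0,-120,0],[0,0,-160,0]])

```text
time_s: 3.67
position: [0.1047, -0.5878, 0.7077]
tcp_rot: [[0.349, -0.937, 0.018], [-0.932, -0.349, -0.094], [0.094, 0.016, -0.995]]
force: [1.1, 0.2, -0.8]
gripper_width: 0.0882
```

```bash
python3 - <<'E'
from h import *
s=robot.state();print(np.round(s['joints'],1),np.round(s['position'],4),np.round(s['tcp_rot'],3),s['time_s'])
E
```

```text
[ 64.4  18.9  19.4  47.1  -6.9 109.3  10.4] [ 0.1047 -0.5878  0.7077] [[ 0.349 -0.937  0.018]
 [-0.932 -0.349 -0.094]
 [ 0.094  0.016 -0.995]] 3.6667
```

Request:
drive_tool(steps=[[0,0,40,0],[0,0,40,0]])

```text
time_s: 3.83
position: [0.1042, -0.5896, 0.6554]
tcp_rot: [[0.347, -0.938, 0.013], [-0.935, -0.347, -0.071], [0.071, 0.013, -0.997]]
force: [0.3, 0.3, -3.9]
gripper_width: 0.0881
```

```bash
python3 - <<'E'
from h import *
s=robot.state();print(np.round(s['joints'],1),np.round(s['position'],4),np.round(s['tcp_rot'],3),s['time_s'])
E
```

```text
[ 63.4  17.3  19.   56.4  -5.8 103.   10.2] [ 0.1042 -0.5896  0.6554] [[ 0.347 -0.938  0.013]
 [-0.935 -0.347 -0.071]
 [ 0.071  0.013 -0.997]] 3.8333
```

Request:
drive_tool(steps=[[0,0,-41,0],[0,0,-82,0],[0,0,-123,0],[0,0,-164,0],[0,0,-205,0],[0,0,-246,0],[0,0,-287,0],[0,0,-328,0]])

```text
time_s: 4.5
position: [0.0952, -0.5381, 0.7448]
tcp_rot: [[0.347, -0.938, 0.026], [-0.927, -0.347, -0.142], [0.142, 0.025, -0.99]]
force: [-0.7, 0.8, 0.0]
gripper_width: 0.0881
```

```bash
python3 - <<'E'
from h import *
s=robot.state();print(np.round(s['joints'],1),np.round(s['position'],4),np.round(s['tcp_rot'],3),s['time_s'])
E
```

```text
[ 57.6  12.2  25.3  51.1  -5.8 109.4  10. ] [ 0.0952 -0.5381  0.7448] [[ 0.347 -0.938  0.026]
 [-0.927 -0.347 -0.142]
 [ 0.142  0.025 -0.99 ]] 4.5
```

Request:
drive_tool(steps=[[25,0,-33,0],[50,0,-66,0],[75,0,-99,0],[100,0,-132,0],[125,0,-165,0],[150,0,-198,0],[175,0,-231,0],[200,0,-264,0]])

```text
time_s: 5.17
position: [0.1231, -0.5816, 0.7564]
tcp_rot: [[0.345, -0.938, 0.036], [-0.919, -0.345, -0.193], [0.193, 0.033, -0.981]]
force: [0.4, -0.3, 1.1]
gripper_width: 0.0879
```

```bash
python3 - <<'E'
from h import *
s=robot.state();print(np.round(s['joints'],1),np.round(s['position'],4),np.round(s['tcp_rot'],3),s['time_s'])
E
```

```text
[ 61.3  17.4  21.1  42.9  -6.9 109.4   8.3] [ 0.1231 -0.5816  0.7564] [[ 0.345 -0.938  0.036]
 [-0.919 -0.345 -0.193]
 [ 0.193  0.033 -0.981]] 5.1667
```

Request:
drive_tool(steps=[[25,0,-33,0],[50,0,-66,0],[75,0,-99,0],[100,0,-132,0],[125,0,-165,0],[150,0,-198,0],[175,0,-231,0],[200,0,-264,0],[225,0,-297,0],[250,0,-330,0]])

```text
time_s: 6.0
position: [0.1479, -0.6066, 0.7701]
tcp_rot: [[0.343, -0.938, 0.048], [-0.907, -0.344, -0.241], [0.243, 0.039, -0.969]]
force: [0.1, -0.2, 0.1]
gripper_width: 0.0882
```

```bash
python3 - <<'E'
from h import *
s=robot.state();print(np.round(s['joints'],1),np.round(s['position'],4),np.round(s['tcp_rot'],3),s['time_s'])
E
```

```text
[ 61.4  20.7  20.6  36.7  -7.9 109.4   6.8] [ 0.1479 -0.6066  0.7701] [[ 0.343 -0.938  0.048]
 [-0.907 -0.344 -0.241]
 [ 0.243  0.039 -0.969]] 6.0
```

Request:
drive_tool(steps=[[10,0,-40,0],[20,0,-80,0],[30,0,-120,0],[40,0,-160,0],[50,0,-200,0],[60,0,-240,0],[70,0,-280,0],[80,0,-320,0],[90,0,-360,0],[100,0,-400,0]])

```text
time_s: 6.83
position: [0.1414, -0.5505, 0.8106]
tcp_rot: [[0.34, -0.938, 0.06], [-0.894, -0.343, -0.289], [0.292, 0.044, -0.956]]
force: [-0.3, -0.6, -0.5]
gripper_width: 0.0882
```

```bash
python3 - <<'E'
from h import *
s=robot.state();print(np.round(s['joints'],1),np.round(s['position'],4),np.round(s['tcp_rot'],3),s['time_s'])
E
```

```text
[ 53.4  13.8  27.2  41.   -6.9 109.4   6.2] [ 0.1414 -0.5505  0.8106] [[ 0.34  -0.938  0.06 ]
 [-0.894 -0.343 -0.289]
 [ 0.292  0.044 -0.956]] 6.8333
```

Request:
drive_tool(steps=[[25,0,-33,0],[50,0,-66,0],[75,0,-99,0],[100,0,-132,0],[125,0,-165,0],[150,0,-198,0],[175,0,-231,0],[200,0,-264,0],[225,0,-297,0],[250,0,-330,0]])

```text
time_s: 7.67
position: [0.1609, -0.5694, 0.8272]
tcp_rot: [[0.337, -0.939, 0.073], [-0.878, -0.341, -0.335], [0.339, 0.049, -0.939]]
force: [0.6, -1.0, 0.5]
gripper_width: 0.0884
```

Request:
drive_tool(steps=[[15,0,-38,0],[30,0,-76,0],[45,0,-114,0],[60,0,-152,0],[75,0,-190,0],[90,0,-228,0],[105,0,-266,0],[120,0,-304,0],[135,0,-342,0],[150,0,-380,0]])

```text
time_s: 8.5
position: [0.1579, -0.5286, 0.8596]
tcp_rot: [[0.333, -0.939, 0.086], [-0.86, -0.34, -0.38], [0.386, 0.052, -0.921]]
force: [-0.3, -0.2, 0.2]
gripper_width: 0.088
```

```bash
python3 - <<'E'
from h import *
s=robot.state();print(np.round(s['joints'],1),np.round(s['position'],4),np.round(s['tcp_rot'],3),s['time_s'])
E
```

```text
[ 46.   11.8  33.5  37.5  -7.  109.4   4.4] [ 0.1579 -0.5286  0.8596] [[ 0.333 -0.939  0.086]
 [-0.86  -0.34  -0.38 ]
 [ 0.386  0.052 -0.921]] 8.5
```

Request:
drive_tool(steps=[[20,0,-36,0],[40,0,-72,0],[60,0,-108,0],[80,0,-144,0],[100,0,-180,0],[120,0,-216,0],[140,0,-252,0],[160,0,-288,0]])

```text
time_s: 9.17
position: [0.162, -0.516, 0.8838]
tcp_rot: [[0.328, -0.939, 0.099], [-0.84, -0.338, -0.423], [0.431, 0.055, -0.9]]
force: [0.5, -0.6, -0.9]
gripper_width: 0.0881
```

```bash
cat >> h.py <<'E'
def to(X):
    s=robot.state();R=np.array(s['tcp_rot']);d=R.T@(np.array(X)-s['position'])*1000
    print('tool mm',d.round(1),'len',np.linalg.norm(d).round(),'rows',np.ceil(np.linalg.norm(d)/41.7))
E
python3 - <<'E'
from h import *
s=robot.state();print(np.round(s['joints'],1),np.round(s['position'],4),np.round(s['tcp_rot'],3),s['time_s'])
to([.48,-.33,.55])
E
```

```text
[ 41.9  10.8  37.2  35.9  -7.1 109.4   3.8] [ 0.162  -0.516   0.8838] [[ 0.328 -0.939  0.099]
 [-0.84  -0.338 -0.423]
 [ 0.431  0.055 -0.9  ]] 9.1667
tool mm [-196.  -380.1  253.4] len 497.0 rows 12.0
```

Request:
drive_tool(steps=[[-16,-31,21,-0.1],[-32,-62,42,-0.2],[-48,-93,63,-0.3],[-64,-124,84,-0.4],[-80,-155,105,-0.5],[-96,-186,126,-0.6],[-112,-217,147,-0.7],[-128,-248,168,-0.8],[-144,-279,189,-0.9],[-160,-310,210,-1.0]])

```text
time_s: 10.0
position: [0.4223, -0.3646, 0.6072]
tcp_rot: [[0.969, -0.227, 0.1], [-0.165, -0.891, -0.424], [0.185, 0.394, -0.9]]
force: [0.2, -0.3, 0.0]
gripper_width: 0.0878
```

```bash
python3 - <<'E'
from h import *
s=robot.state();print(np.round(s['joints'],1),np.round(s['position'],4),np.round(s['tcp_rot'],3),s['time_s'])
to([.52,.0,.47])
E
```

```text
[11.   0.3 14.4 85.5 20.3 78.1 12.1] [ 0.4223 -0.3646  0.6072] [[ 0.969 -0.227  0.1  ]
 [-0.165 -0.891 -0.424]
 [ 0.185  0.394 -0.9  ]] 10.0
tool mm [   9.3 -401.   -21.2] len 402.0 rows 10.0
```

Request:
drive_tool(steps=[[1,-40,-2,-0.06],[2,-80,-4,-0.12],[3,-120,-6,-0.18],[4,-160,-8,-0.24],[5,-200,-10,-0.3],[6,-240,-12,-0.36],[7,-280,-14,-0.42],[8,-320,-16,-0.44],[9,-360,-18,-0.44],[9,-400,-20,-0.44]])

```text
time_s: 10.83
position: [0.5209, -0.0013, 0.4702]
tcp_rot: [[0.974, 0.203, 0.1], [0.226, -0.877, -0.424], [0.001, 0.436, -0.9]]
force: [1.1, -0.8, 0.7]
gripper_width: 0.0879
```

```bash
python3 - <<'E'
from h import *
s=robot.state();print(np.round(s['joints'],1),np.round(s['position'],4),np.round(s['tcp_rot'],3),s['time_s'])
to([.50,.29,.32])
_,p=cap('wrist','w1.png'); print(p['tool_from_camera'])
E
```

```text
[-12.6   8.4  -8.3  94.5  27.1  81.9 -12.9] [ 0.5209 -0.0013  0.4702] [[ 0.974  0.203  0.1  ]
 [ 0.226 -0.877 -0.424]
 [ 0.001  0.436 -0.9  ]] 10.8333
tool mm [  45.2 -325.1    9.6] len 328.0 rows 8.0
[[ 9.99998361e-01  1.69611627e-03  6.33848763e-04 -3.88727029e-04]
 [-1.80537460e-03  9.60765834e-01  2.77354922e-01 -7.21277747e-02]
 [-1.38554039e-04 -2.77355612e-01  9.60767321e-01 -1.25894301e-01]
 [ 0.00000000e+00  0.00000000e+00  0.00000000e+00  1.00000000e+00]]
```

View pics/w1.png

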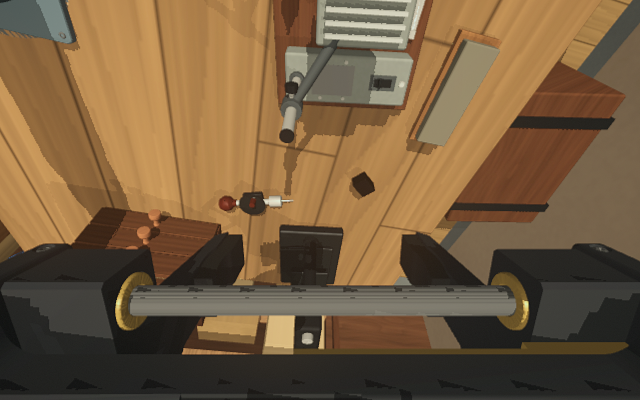

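Request:
drive_tool(steps=[[5,-38,1,0],[10,-76,2,0],[15,-114,4,0],[20,-152,8,0],[25,-190,14,0],[30,-228,20,0],[35,-266,28,0],[40,-304,36,0],[45,-318,44,0],[50,-318,44,0]])

```text
time_s: 11.72
position: [0.5072, 0.271, 0.2892]
tcp_rot: [[0.973, 0.21, 0.097], [0.231, -0.875, -0.425], [-0.005, 0.436, -0.9]]
force: [-0.4, -1.0, -0.3]
gripper_width: 0.0882
```

```bash
python3 - <<'E'
from h import *
s,p=cap('wrist','w2.png');print(np.round(s['joints'],1),np.round(s['position'],4),np.round(s['tcp_rot'],3),s['time_s'])
for nm in ['jack_hub','plate_top','shield_rim','lamp_head','switch_ridge']:
    m=robot.mark_of(p,nm); print(nm,[(np.round(a['point'],1),round(a['p'],2)) for a in m[:2]])
cv2.imwrite('pics/w2z.png',cv2.resize(p['color'][0:260,200:500],None,fx=2.3,fy=2.3,interpolation=cv2.INTER_CUBIC))
E
```

```text
[-32.7  29.2 -16.2  91.5  29.3  78.2 -45.3] [0.5072 0.271  0.2892] [[ 0.973  0.21   0.097]
 [ 0.231 -0.875 -0.425]
 [-0.005  0.436 -0.9  ]] 11.7167
jack_hub [(array([322.7, 169.5]), 0.88)]
plate_top []
shield_rim []
lamp_head [(array([322.9, 261.7]), 0.78), (array([474.6,  95.1]), 0.71)]
switch_ridge []
```

View pics/w2.png

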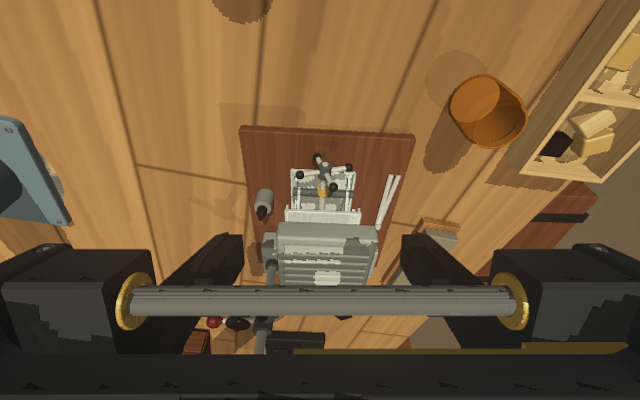

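View pics/w2z.png

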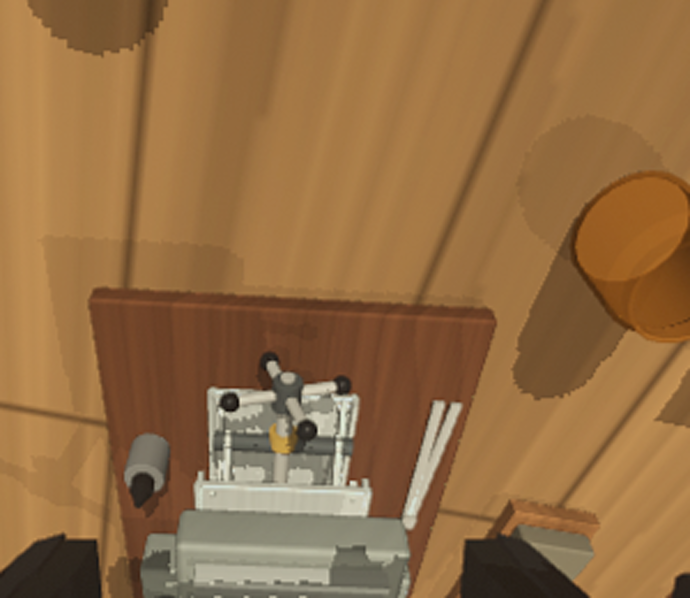

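```bash
cat > wheel.py <<'E'
from h import *
from scipy.optimize import least_squares
def fitwheel(p,st,balls,hubpx,yaw0=9.8,zh=.065,knob_guess=None):
    # balls: list px; order found by nearest
    balls=np.array(balls,float)
    def model(v):
        x,y,z,a,yaw=v; n=np.radians(yaw); X=np.array([np.cos(n),np.sin(n),0])  # slab x
        H=np.array([x,y,z]); out=[]
        for k in range(4):
            th=a+k*np.pi/2   # lean toward hub +x = -slab x
            out.append(proj(p,st,H+.034*(-np.sin(th)*X+np.cos(th)*np.array([0,0,1]))))
        return H,np.array(out)
    def res(v):
        H,o=model(v); r=[]
        for b in balls:
            d=o-b; i=np.argmin((d**2).sum(1)); r+=list(d[i])
        n=np.radians(v[4]); Y=np.array([-np.sin(n),np.cos(n),0])
        if hubpx is not None: r+=list((proj(p,st,H+.010*Y)-hubpx)*.5)
        return np.array(r+[(v[2]-zh)/.001,(v[4]-yaw0)/.7])
    best=None
    for a in np.radians([0,20,40,60,80]):
        s=least_squares(res,[.537,.168,zh,a,yaw0])
        if best is None or s.cost<best.cost: best=s
    v=best.x.copy(); v[3]=np.degrees(v[3])%90
    print('hub',v[:3].round(4),'angle mod90',v[3].round(1),'yaw',v[4].round(1),'res',best.fun.round(1)); return v
E
python3 - <<'E'
from wheel import *
s,p=cap('wrist')
z=np.array([(268,360),(342,384),(306,430),(230,402)])/2.3+[200,0]
v=fitwheel(p,s,z,np.array([288,383])/2.3+[200,0])
v=fitwheel(p,s,z,None)
print(p['fx'])
ss,q=cap('side'); print(proj(q,ss,v[:3]), robot.mark_of(q,'jack_hub')[:1])
pass
E
```

```text
hub [0.5391 0.1618 0.0651] angle mod90 71.8 yaw 9.8 res [ 0.4  0.6 -0.8  0.4  0.2 -0.5  0.2 -0.1 -0.1 -0.9  0.1  0.1]
hub [0.5391 0.162  0.0651] angle mod90 71.8 yaw 9.8 res [ 0.4  0.5 -0.8  0.3  0.2 -0.6  0.2 -0.2  0.1  0.1]
285.52700270596705
[327.64742504 247.57617911] [{'point': [327.9, 249.3], 'p': 0.69}]
```

```bash
python3 - <<'E'
from h import *
to([.5315,.205,.174])
E
```

```text
tool mm [  6.6   7.3 136.8] len 137.0 rows 4.0
```

Request:
drive_tool(steps=[[2,2,35,0],[4,4,70,0],[6,6,105,0],[7,7,137,0],[7,7,137,0]])

```text
time_s: 12.58
position: [0.5299, 0.2, 0.1687]
tcp_rot: [[0.975, 0.201, 0.092], [0.221, -0.875, -0.431], [-0.006, 0.441, -0.898]]
force: [-0.8, -1.4, 0.4]
gripper_width: 0.0881
```

```bash
python3 - <<'E'
from h import *
s,p=cap('wrist','w3.png');print(np.round(s['position'],4),s['force'],s['time_s'])
for nm in ['jack_hub','plate_top','shield_rim','lamp_head']:
    m=robot.mark_of(p,nm); print(nm,[(np.round(a['point'],1),round(a['p'],2)) for a in m[:2]])
cv2.imwrite('pics/w3z.png',cv2.resize(p['color'][180:350,220:420],None,fx=3.5,fy=3.5,interpolation=cv2.INTER_CUBIC))
E
```

```text
[0.5299 0.2    0.1687] [-0.81670664 -1.42893554  0.38406125] 12.5833
jack_hub []
plate_top [(array([314.2, 286.1]), 0.56)]
shield_rim []
lamp_head [(array([319.1, 331. ]), 0.71)]
```

View pics/w3.png

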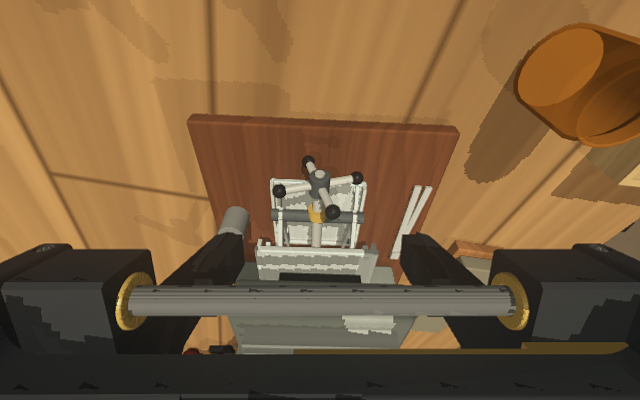

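View pics/w3z.png

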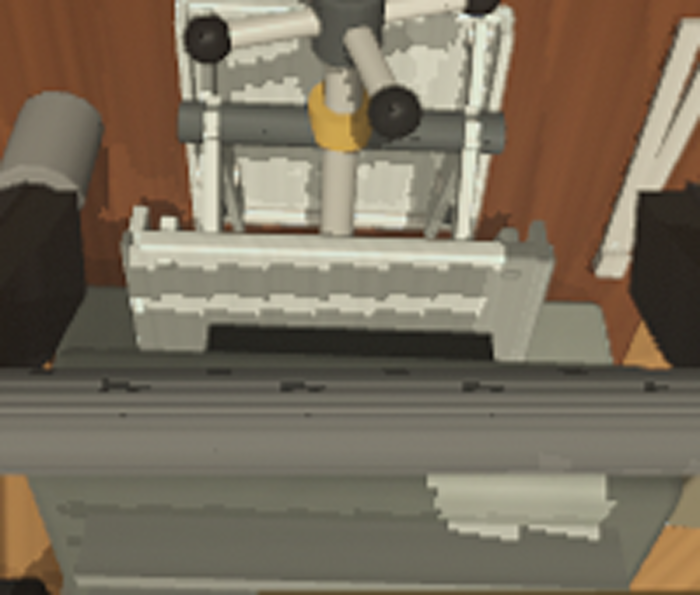

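```bash
cat >> h.py <<'E'
YAW=np.radians(9.8); SX=np.array([np.cos(YAW),np.sin(YAW),0]); SY=np.array([-np.sin(YAW),np.cos(YAW),0])
HUB=np.array([.539,.162,.065])
def on_plane(p,st,uv,off): # off: m in slab y from shield middle (hub plane at .082)
    o,d=ray(p,st,uv); P0=HUB+SY*(off-.082); t=((P0-o)@SY)/(d@SY); X=o+t*d; return (X-HUB)@SX,X[2]
E
python3 - <<'E'
from h import *
s,p=cap('wrist')
Z=lambda a,b:(220+a/3.5,180+b/3.5)
for nm,uv,off in [('plate front L',(130,243),.05),('plate front R',(503,243),.05),('plate front edge? lower R',(503,262),.05),('rim L',(207,325),.033),('rim R',(493,332),.033)]:
    print(nm,np.round(on_plane(p,s,Z(*uv),off),4))
def P(x,off,z): return (proj(p,s,HUB+SX*x+SY*(off-.082)+[0,0,z-HUB[2]])-[220,180])*3.5
for x,o,z in [(-.05,.05,.1116),(.05,.05,.1116),(.05,-.05,.1116),(-.033,.033,.1116),(-.033,.033,.12),(.033,.033,.12),(.033,.033,.1116),(-.055,.076,.152),(.055,.076,.152)]: print(x,o,z,P(x,o,z).round())
E
```

```text
plate front L [-0.0495  0.1035]
plate front R [0.0429 0.0995]
plate front edge? lower R [0.0422 0.1054]
rim L [-0.0302  0.1148]
rim R [0.0414 0.1143]
-0.05 0.05 0.1116 [122. 270.]
0.05 0.05 0.1116 [538. 284.]
0.05 -0.05 0.1116 [479. 477.]
-0.033 0.033 0.1116 [197. 314.]
-0.033 0.033 0.12 [193. 343.]
0.033 0.033 0.12 [462. 351.]
0.033 0.033 0.1116 [459. 322.]
-0.055 0.076 0.152 [ 47. 360.]
0.055 0.076 0.152 [616. 376.]
```

```bash
python3 - <<'E'
from h import *
s,p=cap('wrist')
c=p['color'][240:290,250:382].astype(float); c=255*(c/255)**.4
cv2.imwrite('pics/w3g.png',cv2.resize(c.astype(np.uint8),None,fx=6,fy=6,interpolation=cv2.INTER_NEAREST))
for col in (290,310,330,345): print(col,p['color'][250:286,col].mean(1).astype(int))
E
```

```text
290 [176 192 218 195 184 185 188 145 125 126 127 127 128 127 127 122 179 188
 188 191 148 130  96  47  33  35  34  35  33  41  60  67  71  74  74  53]
310 [178 178 209 214 190 184 188 184 145 126 129 128 128 128 128 124 180 191
 156 128 126 129 134  76  32  37  36  36  35  33  58  65  72  74  74  64]
330 [174 177 189 220 204 191 147 125 127 128 129 128 128 128 124 180 188 186
 189 146 124 126 129 113  61  33  35  35  35  34  38  60  69  74  77  55]
345 [170 178 178 209 215 193 189 158 130 126 127 126 127 127 125 172 188 189
 192 148 127 129 130 135  77  31  36  36  35  34  33  59  68  73  76  65]
```

View pics/w3g.png

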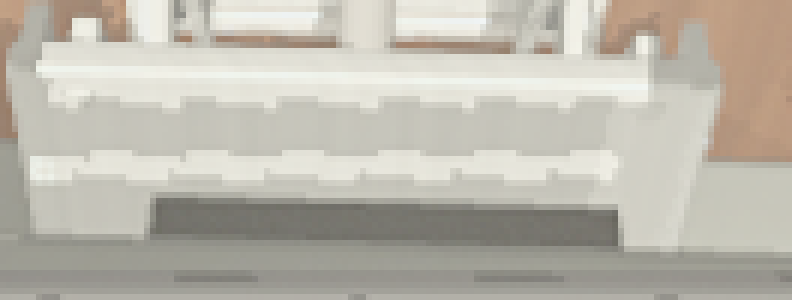

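```bash
python3 - <<'E'
from wheel import *
s,p=cap('wrist')
b=[(308,161),(357,178),(332.5,212),(279,191)]
v=fitwheel(p,s,b,None); v=fitwheel(p,s,b,None,yaw0=11)
def fit(v,q,obs):  # plate front corners + rim corners
    pass
from scipy.optimize import least_squares
# joint fit: hub(3), angle, yaw, plate dy offset(front edge off rel hub plane), zp, zr
def res(v,full=False):
    x,y,z,a,yaw,yp,zp,zr,ysh=v; n=np.radians(yaw);X=np.array([np.cos(n),np.sin(n),0]);Y=np.array([-np.sin(n),np.cos(n),0]);H=np.array([x,y,z])
    r=[]
    for k,bb in zip((0,1,2,3),[(332.5,212),(279,191),(308,161),(357,178)]):
        th=a+k*np.pi/2
        r+=list(proj(p,s,H+.034*(-np.sin(th)*X+np.cos(th)*np.array([0,0,1])))-bb)
    B=H*[1,1,0]
    for sx,uv in ((-1,(251.3,252)),(1,(369.5,254.3))): r+=list(proj(p,s,B+X*.05*sx+Y*(yp+.05)+[0,0,zp])-uv)
    for sx,uv in ((-1,(275,272.8)),(1,(353.3,274.7))): r+=list(proj(p,s,B+X*.033*sx+Y*(yp+.033+ysh)+[0,0,zr])-uv)
    return np.array(r+[(z-.0656)/.0005,(yaw-9.8)/1,(yp+.082)/.0015,(zp-.1116)/.001,ysh/.001])
q=least_squares(res,[.539,.162,.065,-.3,9.8,-.082,.1116,.12,0])
print(q.x.round(4),q.fun.round(1))
E
```

```text
hub [0.5379 0.174  0.0658] angle mod90 72.3 yaw 9.9 res [ 0.4  1.  -1.3  0.4 -0.1 -1.   1.  -0.6  0.8  0.2]
hub [0.5378 0.174  0.0658] angle mod90 72.7 yaw 10.9 res [ 0.5  1.1 -1.2  0.  -0.3 -1.1  1.  -0.3  0.8 -0.1]
[ 0.5369  0.1733  0.0656 -0.3174  8.9155 -0.0852  0.1115  0.1201  0.    ] [-1.2 -0.6 -0.2 -0.7 -1.1  1.2 -2.9  1.   1.9 -1.7  5.4  1.3 -1.2 -0.7
 -0.9  0.6 -0.  -0.9 -2.1 -0.1  0. ]
```

```bash
python3 - <<'E'
from wheel import *
s,p=cap('wrist','w4.png')
print(np.round(s['position'],4),np.round(s['qd'],3), s['time_s'])
s2=robot.state();print(np.round(s2['position'],4),s2['time_s'])
cv2.imwrite('pics/w4z.png',cv2.resize(p['color'][140:290,240:390],None,fx=4,fy=4,interpolation=cv2.INTER_CUBIC))
g=p['color'].max(2)[140:230,250:380].copy()
m=(g<45).astype(np.uint8)
n,l,st_,c=cv2.connectedComponentsWithStats(m)
for i in range(1,n):
    if st_[i,4]>25: print(st_[i],c[i]+[250,140])
E
```

```text
[0.5318 0.2074 0.1741] [ 0.149  0.442  0.313  0.525  0.077 -0.112 -0.141] 12.9833
[0.5317 0.207  0.1738] 13.0333
[20 48 11 12 31] [276.29032258 193.77419355]
```

View pics/w4z.png

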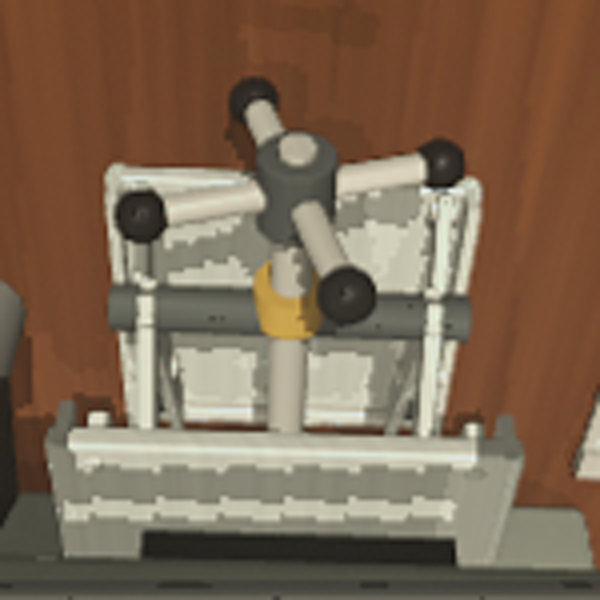

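```bash
cat > joint.py <<'E'
from wheel import *
def jfit(p,s,balls,pl,rim,zp0=.1116,zh=.0648,use_dy=True,a0=-.3):
    def res(v):
        x,y,z,a,yaw,yp,zp,zr=v; n=np.radians(yaw);X=np.array([np.cos(n),np.sin(n),0]);Y=np.array([-np.sin(n),np.cos(n),0]);H=np.array([x,y,z])
        r=[]
        for k,bb in enumerate(balls):
            th=a+k*np.pi/2
            r+=list(proj(p,s,H+.034*(-np.sin(th)*X+np.cos(th)*np.array([0,0,1])))-bb)
        B=H*[1,1,0]
        for sx,uv in zip((-1,1),pl): r+=list(proj(p,s,B+X*.05*sx+Y*(yp+.05)+[0,0,zp])-uv)
        for sx,uv in zip((-1,1),rim): r+=list(proj(p,s,B+X*.033*sx+Y*(yp+.033)+[0,0,zr])-uv)
        return np.array(r+[(z-zh)/.0005,(yaw-9.8)/1,(yp+.082)/.002,(zp-zp0)/.0015])
    q=least_squares(res,[.539,.165,.065,a0,9.8,-.082,zp0,zp0+.008])
    print('hub',q.x[:3].round(4),'a',np.degrees(q.x[3]).round(1),'yaw',q.x[4].round(1),'yp',q.x[5].round(4),'zp,zr',q.x[6:].round(4));print(q.fun.round(1));return q.x
E
python3 - <<'E'
from joint import *
s,p=cap('wrist'); print(s['position'],s['time_s'])
jfit(p,s,[(326.8,213.8),(275,193.5),(303.3,165.5),(350,180.3)],[(253,251.7),(370.5,253.7)],[(275.75,273.2),(353.75,275.2)])
fitwheel(p,s,[(326.8,213.8),(275,193.5),(303.3,165.5),(350,180.3)],None)
E
```

```text
[0.53174718 0.20703236 0.17380835] 13.0333
hub [0.5343 0.1686 0.0647] a -17.9 yaw 11.7 yp -0.0836 zp,zr [0.1096 0.1188]
[ 0.2 -0.1  0.5  0.8  0.7 -0.3  0.7  0.1 -0.5  0.3  2.7  0.  -2.2  0.4
 -2.  -0.6 -0.2  1.9 -0.8 -1.3]
hub [0.5338 0.1688 0.0649] angle mod90 71.5 yaw 10.0 res [ 0.2 -0.  -0.   0.1 -0.2 -0.6 -0.   0.5 -0.1  0.2]
```

```bash
cat >> h.py <<'E'
YAW=np.radians(10.); SX=np.array([np.cos(YAW),np.sin(YAW),0]); SY=np.array([-np.sin(YAW),np.cos(YAW),0])
HUB=np.array([.534,.1688,.0649])
def fing(turn=0):
    s=robot.state();R=np.array(s['tcp_rot']);
    F=np.array(s['position'])+R@np.array([-.055,0,.019]);d=F-HUB
    B=np.array(s['position'])+R@np.array([0,.0375,-.045]);b=B-HUB
    print('t',round(s['time_s'],2),'finger u,y,z',(1000*np.array([d@SX,d@SY,d[2]])).round(1),'bodycorner y,z',(1000*np.array([b@SY,B[2]])).round(1),'F',np.round(s['force'],1),'qd',np.abs(s['qd']).max().round(1))
    return s,R,F
def fto(u,y,z):
    s,R,F=fing(); T=HUB+u/1000*SX+y/1000*SY+np.array([0,0,z/1000])
    print('move',(R.T@(T-F)*1000).round(1))
E
python3 - <<'E'
from h import *
fto(28,10,45)
fto(28,6,16)
E
```

```text
t 13.08 finger u,y,z [-50.2  26.5  91.4] bodycorner y,z [ 23.6 230.4] F [ 0.4  0.3 -0.1] qd 0.4
move [77.  -1.6 51. ]
t 13.08 finger u,y,z [-50.2  26.5  91.4] bodycorner y,z [ 23.6 230.4] F [ 0.4  0.3 -0.1] qd 0.4
move [ 76.7 -10.6  78.8]
```

Request:
drive_tool(steps=[[35,0,10,0.02],[77,-2,30,0.04],[77,-2,50,0.04],[77,-2,50,0.04],[77,-2,50,0.04]])

```text
time_s: 13.5
position: [0.6103, 0.2031, 0.1261]
tcp_rot: [[0.982, 0.164, 0.097], [0.19, -0.885, -0.425], [0.016, 0.436, -0.9]]
force: [0.7, -0.3, -0.3]
gripper_width: 0.0882
```

```bash
python3 - <<'E'
from h import *
fto(28,6,16)
s,p=cap('wrist','w5.png');fing()
E
```

```text
t 13.5 finger u,y,z [26.5 11.4 43.2] bodycorner y,z [  6.4 182.9] F [ 0.7 -0.3 -0.3] qd 2.4
move [ 0.9 -7.  26.9]
t 13.55 finger u,y,z [26.7 12.5 44.2] bodycorner y,z [  7.5 184. ] F [-1.5  0.5  0.8] qd 1.5
```

View pics/w5.png

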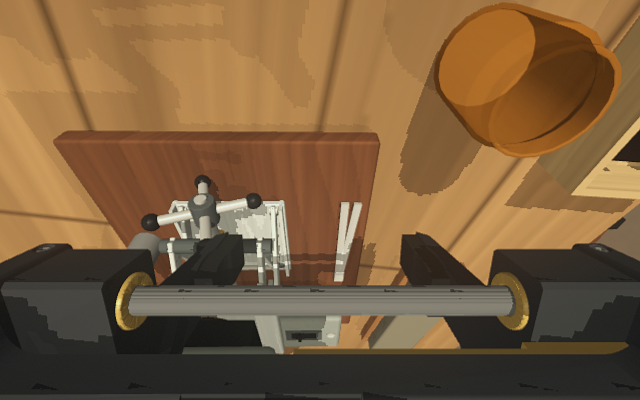

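Request:
drive_tool(steps=[[1,-3,14,0],[1,-7,28,0],[1,-7,28,0],[1,-7,28,0]])

```text
time_s: 13.88
position: [0.6127, 0.1979, 0.0977]
tcp_rot: [[0.981, 0.165, 0.098], [0.191, -0.885, -0.425], [0.016, 0.436, -0.9]]
force: [-0.1, 0.6, 0.6]
gripper_width: 0.0881
```

```bash
python3 - <<'E'
from h import *
s,p=cap('wrist','w6.png');fing()
cv2.imwrite('pics/w6z.png',cv2.resize(p['color'][130:300,120:320],None,fx=3,fy=3,interpolation=cv2.INTER_CUBIC))
E
```

```text
t 13.93 finger u,y,z [28.6  6.1 15.4] bodycorner y,z [  1.2 155.2] F [ 0.  -0.1 -0.1] qd 0.8
```

View pics/w6z.png

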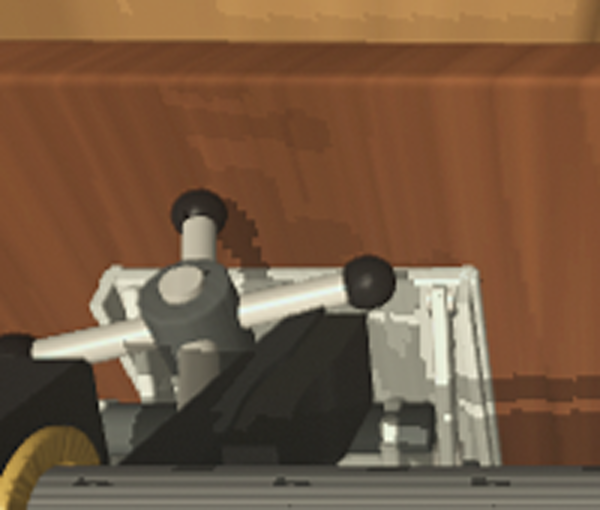

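Request:
drive_tool(steps=[[-7,0,0,0],[-14,0,0,0],[-21,0,0,0],[-28,0,0,0]])

```text
time_s: 14.27
position: [0.5862, 0.1944, 0.0991]
tcp_rot: [[0.981, 0.164, 0.102], [0.192, -0.886, -0.422], [0.022, 0.433, -0.901]]
force: [3.4, 3.9, 2.2]
gripper_width: 0.0879
```

```bash
python3 - <<'E'
from h import *
s,p=cap('wrist','w7.png');fing()
cv2.imwrite('pics/w7z.png',cv2.resize(p['color'][130:300,120:320],None,fx=3,fy=3,interpolation=cv2.INTER_CUBIC))
E
```

```text
t 14.32 finger u,y,z [-0.   6.8 15.8] bodycorner y,z [  1.8 155.7] F [0.6 3.4 2.2] qd 1.7
```

View pics/w7z.png

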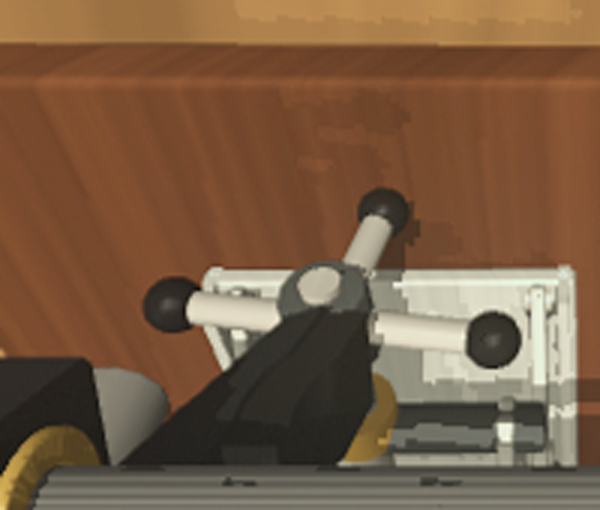

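Request:
drive_tool(steps=[[-8,0,0,0],[-16,0,0,0],[-20,0,0,0],[-24,0,0,0]])

```text
time_s: 14.65
position: [0.563, 0.1887, 0.0981]
tcp_rot: [[0.981, 0.164, 0.101], [0.191, -0.886, -0.423], [0.021, 0.435, -0.9]]
force: [4.0, 1.9, -0.8]
gripper_width: 0.0881
```

```bash
python3 - <<'E'
from h import *
s,p=cap('wrist','w8.png');fing()
cv2.imwrite('pics/w8z.png',cv2.resize(p['color'][130:300,170:370],None,fx=3,fy=3,interpolation=cv2.INTER_CUBIC))
E
```

```text
t 14.7 finger u,y,z [-23.4   5.1  14.9] bodycorner y,z [  0.2 154.8] F [2.8 0.8 0.8] qd 1.1
```

View pics/w8z.png

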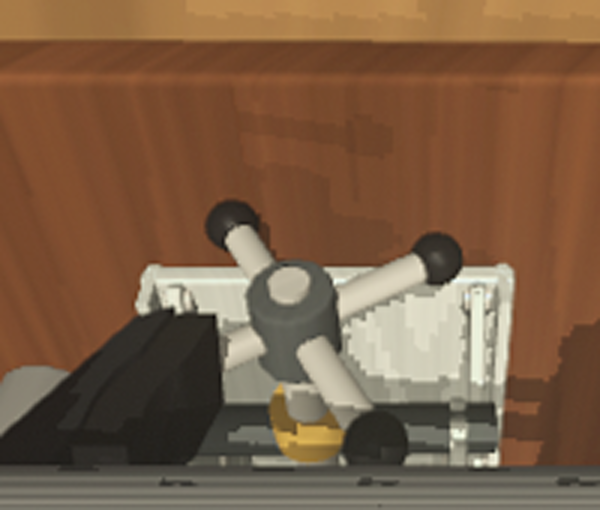

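Request:
drive_tool(steps=[[4,0,-18,0],[10,0,-36,0],[35,0,-36,0],[60,0,-36,0],[60,0,-36,0],[60,0,-18,0],[60,0,-1,0],[60,0,-1,0],[60,0,-1,0]])

```text
time_s: 15.45
position: [0.6199, 0.1989, 0.0988]
tcp_rot: [[0.982, 0.164, 0.096], [0.189, -0.884, -0.426], [0.015, 0.437, -0.899]]
force: [-0.6, 0.3, 0.5]
gripper_width: 0.0884
```

```bash
python3 - <<'E'
from wheel import *
s,p=cap('wrist','w9.png');fing()
cv2.imwrite('pics/w9z.png',cv2.resize(p['color'][130:300,120:320],None,fx=3,fy=3,interpolation=cv2.INTER_CUBIC))
E
```

```text
t 15.5 finger u,y,z [36.1  6.6 16.8] bodycorner y,z [  1.6 156.6] F [0.1 0.6 0.3] qd 1.2
```

View pics/w9z.png

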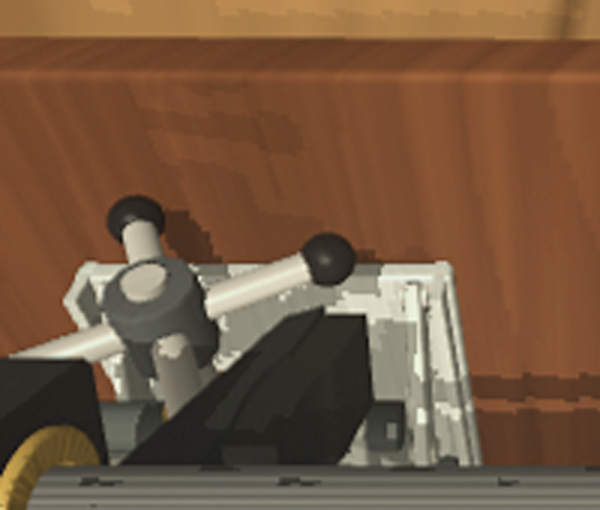

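```bash
cat >> wheel.py <<'E'
def ang(p,s,balls,yaw=10,hz=.0665):
    # each ball: intersect with wheel plane -> angle, plus hub refine from all
    n=np.radians(yaw);X=np.array([np.cos(n),np.sin(n),0]);Y=np.array([-np.sin(n),np.cos(n),0])
    H=HUB.copy();H[2]=hz
    for uv in balls:
        o,d=ray(p,s,uv);t=((H-o)@Y)/(d@Y);q=o+t*d-H
        u,z=q@X,q[2]; print('ball u,z',round(1000*u,1),round(1000*z,1),'r',round(1000*np.hypot(u,z),1),'a mod90',round(np.degrees(np.arctan2(-u,z))%90,1))
E
python3 - <<'E'
from wheel import *
s,p=cap('wrist');ang(p,s,[(165.3,202.7),(229,216.7)])
E
```

```text
ball u,z -16.1 -31.2 r 35.1 a mod90 62.7
ball u,z 30.5 -17.8 r 35.3 a mod90 59.7
```

Request:
drive_tool(steps=[[-10,0,0,0],[-18,0,0,0],[-26,0,0,0],[-34,0,0,0],[-42,0,0,0],[-50,0,0,0],[-56,0,0,0],[-61,0,0,0],[-61,0,0,0]])

```text
time_s: 16.3
position: [0.5609, 0.1895, 0.0992]
tcp_rot: [[0.981, 0.164, 0.101], [0.192, -0.886, -0.423], [0.02, 0.434, -0.901]]
force: [1.8, 2.2, 0.6]
gripper_width: 0.0879
```

Request:
drive_tool(steps=[[4,0,-18,0],[10,0,-36,0],[35,0,-36,0],[61,0,-36,0],[61,0,-36,0],[61,0,-18,0],[61,0,-1,0],[61,0,-1,0],[61,0,-1,0]])

```text
time_s: 17.05
position: [0.6199, 0.1995, 0.0999]
tcp_rot: [[0.982, 0.164, 0.096], [0.19, -0.885, -0.426], [0.015, 0.437, -0.899]]
force: [-0.3, 0.5, 0.5]
gripper_width: 0.0881
```

```bash
python3 - <<'E'
from wheel import *
s,p=cap('wrist','w10.png');fing()
cv2.imwrite('pics/w10z.png',cv2.resize(p['color'][130:300,120:320],None,fx=3,fy=3,interpolation=cv2.INTER_CUBIC))
E
```

```text
t 17.1 finger u,y,z [36.2  7.1 17.9] bodycorner y,z [  2.2 157.7] F [-0.2  1.1  0.3] qd 1.1
```

View pics/w10z.png

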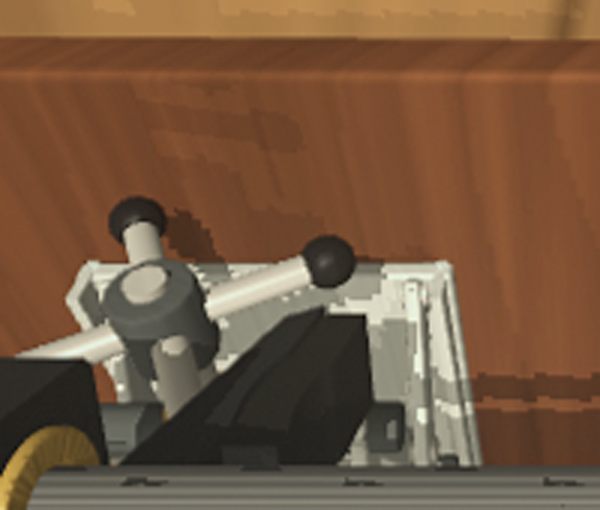

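Request:
drive_tool(steps=[[-10,0,0,0],[-18,0,0,0],[-26,0,0,0],[-34,0,0,0],[-42,0,0,0],[-50,0,0,0],[-56,0,0,0],[-61,0,0,0],[-61,0,0,0]])

```text
time_s: 17.85
position: [0.561, 0.1907, 0.1003]
tcp_rot: [[0.981, 0.165, 0.101], [0.192, -0.886, -0.422], [0.02, 0.433, -0.901]]
force: [1.5, 4.1, 0.3]
gripper_width: 0.0879
```

Request:
drive_tool(steps=[[4,0,-18,0],[8,0,-36,0],[4,-10,-60,0],[-5,-20,-80,0],[-5,-22,-80,0],[-5,-22,-80,0],[-5,-22,-80,0]])

```text
time_s: 18.43
position: [0.5448, 0.24, 0.1612]
tcp_rot: [[0.982, 0.163, 0.098], [0.19, -0.884, -0.426], [0.017, 0.437, -0.899]]
force: [-0.6, -0.9, 0.1]
gripper_width: 0.0882
```

```bash
python3 - <<'E'
from wheel import *
fing()
s,p=cap('wrist');fing()
s,p=cap('wrist','w11.png');fing()
c=p['color'][140:290,240:390]
cv2.imwrite('pics/w11z.png',cv2.resize(c,None,fx=4,fy=4,interpolation=cv2.INTER_CUBIC))
E
```

```text
t 18.43 finger u,y,z [-31.6  59.   78.3] bodycorner y,z [ 54.1 218.1] F [-0.6 -0.9  0.1] qd 0.8
t 18.48 finger u,y,z [-31.5  58.5  78.1] bodycorner y,z [ 53.6 217.8] F [ 0.7 -0.4  0.3] qd 0.4
t 18.53 finger u,y,z [-31.4  58.4  78. ] bodycorner y,z [ 53.5 217.8] F [-0.  -0.4 -0.4] qd 0.3
```

View pics/w11z.png

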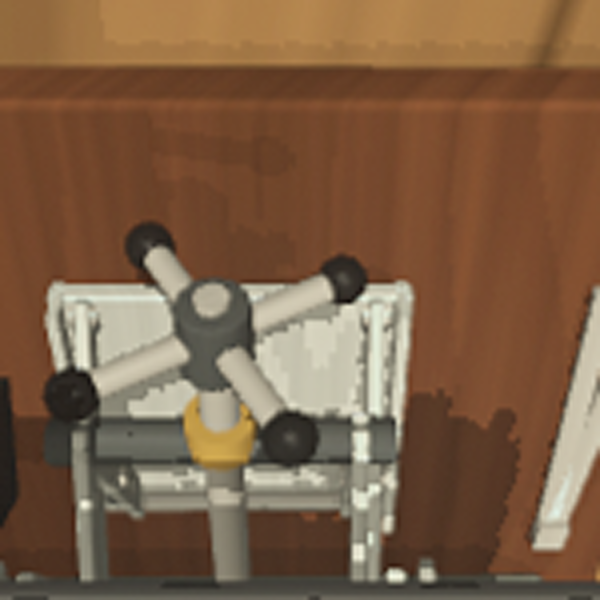

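View pics/w11.png

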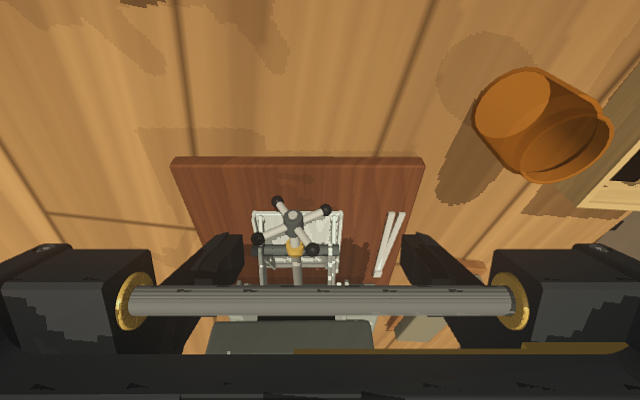

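```bash
python3 - <<'E'
from h import *
to([.530,.2065,.174])
E
```

```text
tool mm [-20.8  32.3   0.8] len 38.0 rows 1.0
```

Request:
drive_tool(steps=[[-10,16,0,0],[-21,32,1,0],[-21,32,1,0],[-21,32,1,0],[-21,32,1,0],[-21,32,1,0]])

```text
time_s: 19.03
position: [0.5299, 0.2093, 0.174]
tcp_rot: [[0.981, 0.164, 0.099], [0.191, -0.885, -0.424], [0.018, 0.435, -0.9]]
force: [-0.9, 0.5, 0.8]
gripper_width: 0.0884
```

```bash
python3 - <<'E'
from h import *
s,p=cap('wrist','w12.png');fing(); print(s['position'])
c=p['color'][140:290,240:390]
cv2.imwrite('pics/w12z.png',cv2.resize(c,None,fx=4,fy=4,interpolation=cv2.INTER_CUBIC))
for col in (290,310,330,345): print(col,p['color'][250:286,col].mean(1).astype(int))
E
```

```text
t 19.08 finger u,y,z [-51.6  31.5  91. ] bodycorner y,z [ 26.5 230.8] F [-0.4 -0.3 -0.4] qd 0.2
[0.52988943 0.20933551 0.17398378]
290 [ 66  61  61  63  60  59 174 132 100 103 125 132 129 128 128 127 139 182
 189 188 191 147 126 129 132  83  36  35  34  35  33  32  35  57  68  53]
310 [ 54  50  51  51  52  63 172 131 101 107 128 132 130 129 129 125 181 190
 188 189 192 149 127 130 134  76  31  35  36  35  36  33  43  61  70  64]
330 [ 64  60  60  60  57  79 177 133  99 105 127 129 127 127 127 122 179 187
 186 189 145 124 126 129 134  76  32  35  36  35  34  33  43  62  71  65]
345 [ 62  62  61  60  56 101 168 183 128 105 130 131 130 129 129 128 126 139
 182 190 192 160 132 130 114  61  34  35  35  35  36  33  50  65  72  64]
```

View pics/w12z.png

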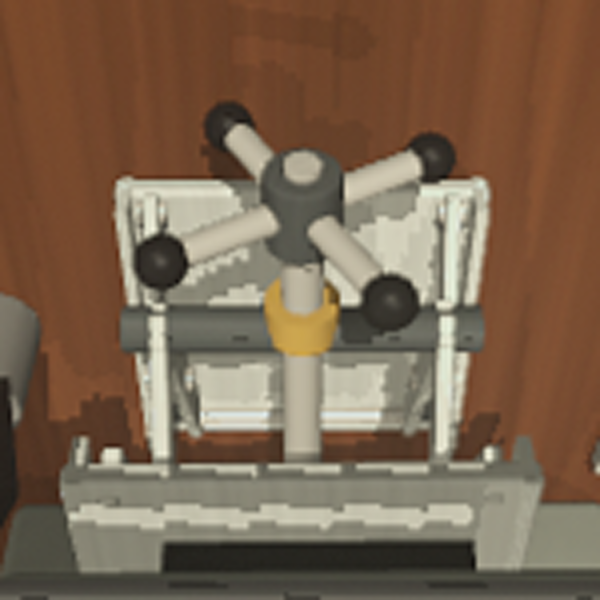

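```bash
python3 - <<'E'
from joint import *
s,p=cap('wrist'); print(s['position'],s['time_s'])
B=[(337.5,215),(280,205.5),(297,170.5),(348,179)];PL=[(255.5,259.3),(375.5,260.5)];RM=[(280.75,275.5),(358.25,276.2)]
jfit(p,s,B,PL,RM,zp0=.1174,zh=.0677,a0=-.5)
jfit(p,s,B,PL,RM,zp0=.115,zh=.0677,a0=-.5)
E
```

```text
[0.5298069  0.2094302  0.17398742] 19.0833
hub [0.5346 0.1692 0.0677] a -30.4 yaw 10.8 yp -0.083 zp,zr [0.1156 0.1194]
[ 0.8  0.1  0.6 -0.3  0.9  0.7  0.4 -0.2 -0.   1.5  2.3 -1.2 -2.7  0.8
 -2.3 -0.9 -0.1  1.  -0.5 -1.2]
hub [0.5346 0.1691 0.0676] a -30.4 yaw 10.9 yp -0.0838 zp,zr [0.1147 0.1188]
[ 0.7  0.2  0.6 -0.3  0.9  0.8  0.4 -0.2  0.3  1.2  2.  -1.4 -2.6  0.9
 -2.5 -0.8 -0.1  1.1 -0.9 -0.2]
```

```bash
python3 - <<'E'
from h import *
fto(37,12,48)
fto(36,6.8,19)
E
```

```text
t 19.13 finger u,y,z [-51.6  31.5  91. ] bodycorner y,z [ 26.6 230.9] F [-0.2  0.4  0.4] qd 0.2
move [87.5 -0.4 49.4]
t 19.13 finger u,y,z [-51.6  31.5  91. ] bodycorner y,z [ 26.6 230.9] F [-0.2  0.4  0.4] qd 0.2
move [85.8 -8.3 77.7]
```

Request:
drive_tool(steps=[[38,0,8,0],[76,0,20,0],[88,-1,49,0],[88,-1,49,0],[87,-5,64,0],[86,-8,78,0],[86,-8,78,0],[86,-8,78,0]])

```text
time_s: 19.8
position: [0.6192, 0.1994, 0.1017]
tcp_rot: [[0.981, 0.165, 0.098], [0.192, -0.885, -0.425], [0.017, 0.435, -0.9]]
force: [0.2, 0.7, 0.4]
gripper_width: 0.088
```

Request:
drive_tool(steps=[[-10,0,0,0],[-18,0,0,0],[-26,0,0,0],[-34,0,0,0],[-42,0,0,0],[-50,0,0,0],[-56,0,0,0],[-61,0,0,0],[-61,0,0,0]])

```text
time_s: 20.55
position: [0.5599, 0.1878, 0.1017]
tcp_rot: [[0.981, 0.164, 0.1], [0.191, -0.885, -0.424], [0.019, 0.435, -0.9]]
force: [1.9, 1.3, 1.1]
gripper_width: 0.0882
```

Request:
drive_tool(steps=[[4,0,-18,0],[10,0,-36,0],[35,0,-36,0],[61,0,-36,0],[61,0,-36,0],[61,0,-18,0],[61,0,-1,0],[61,0,-1,0],[61,0,-1,0]])

```text
time_s: 21.3
position: [0.6189, 0.1983, 0.1024]
tcp_rot: [[0.982, 0.164, 0.096], [0.189, -0.885, -0.426], [0.015, 0.437, -0.899]]
force: [-0.2, 0.9, 0.3]
gripper_width: 0.0886
```

```bash
python3 - <<'E'
from wheel import *
s,p=cap('wrist','w13.png');fing()
cv2.imwrite('pics/w13z.png',cv2.resize(p['color'][130:300,120:320],None,fx=3,fy=3,interpolation=cv2.INTER_CUBIC))
E
```

```text
t 21.35 finger u,y,z [35.1  6.2 20.4] bodycorner y,z [  1.2 160.2] F [0.  1.2 0. ] qd 1.1
```

View pics/w13z.png

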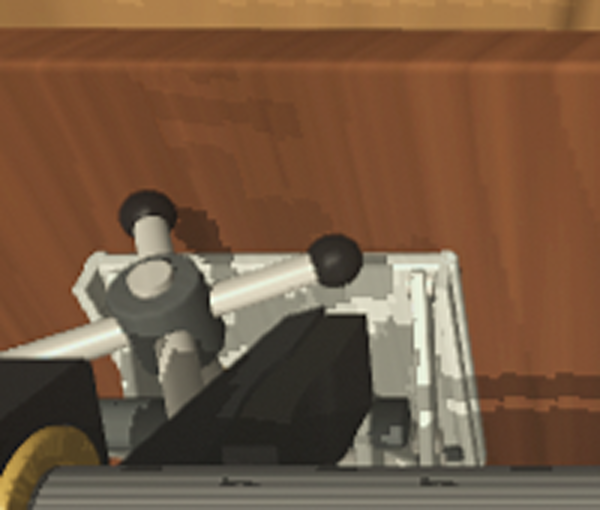

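Request:
drive_tool(steps=[[-10,0,0,0],[-18,0,0,0],[-26,0,0,0],[-34,0,0,0],[-42,0,0,0],[-50,0,0,0],[-56,0,0,0],[-60,0,0,0],[-60,0,0,0]])

```text
time_s: 22.1
position: [0.5609, 0.1885, 0.1026]
tcp_rot: [[0.981, 0.164, 0.1], [0.191, -0.885, -0.424], [0.019, 0.435, -0.9]]
force: [1.8, 2.5, 0.3]
gripper_width: 0.088
```

```bash
python3 - <<'E'
from h import *
to([.530,.2095,.174])
E
```

```text
tool mm [-24.9   7.4 -76.2] len 81.0 rows 2.0
```

Request:
drive_tool(steps=[[5,0,-20,0],[5,0,-45,0],[-10,3,-76,0],[-25,7,-76,0],[-25,7,-76,0],[-25,7,-76,0],[-25,7,-76,0]])

```text
time_s: 22.68
position: [0.5306, 0.2084, 0.1725]
tcp_rot: [[0.982, 0.163, 0.098], [0.189, -0.885, -0.426], [0.017, 0.436, -0.9]]
force: [0.0, 0.8, -1.7]
gripper_width: 0.088
```

```bash
python3 - <<'E'
from h import *
s,p=cap('wrist','w14.png');fing(); print(s['position'])
c=p['color'][140:290,240:390]
cv2.imwrite('pics/w14z.png',cv2.resize(c,None,fx=4,fy=4,interpolation=cv2.INTER_CUBIC))
for col in (290,310,330,345): print(col,p['color'][250:286,col].mean(1).astype(int))
E
```

```text
t 22.73 finger u,y,z [-50.9  30.5  89.4] bodycorner y,z [ 25.5 229.2] F [ 0.7 -0.5  0.4] qd 0.3
[0.53055238 0.20836363 0.17246277]
290 [ 83  85  68  60  61  62  61  62  56  53  80  95 100 103 112 133 132 126
 183 191 191 193 148 127 129 130 133  97  46  31  32  32  30  33  58  62]
310 [ 77  76  76  70  68  68  65  64  61  57  87  99 102 104 116 132 131 141
 184 192 191 193 150 128 130 131 134  88  37  31  33  34  32  40  61  62]
330 [ 79  81  65  59  60  59  60  61  55  53  91 101 101  99 113 129 124 179
 188 186 187 190 148 126 128 129 133  83  36  33  34  33  33  41  62  52]
345 [ 62  62  61  60  61  60  60  61  60  56  91 101 101 100 115 128 182 190
 189 189 192 149 127 129 129 130 135  83  36  34  34  34  34  50  65  62]
```

View pics/w14z.png

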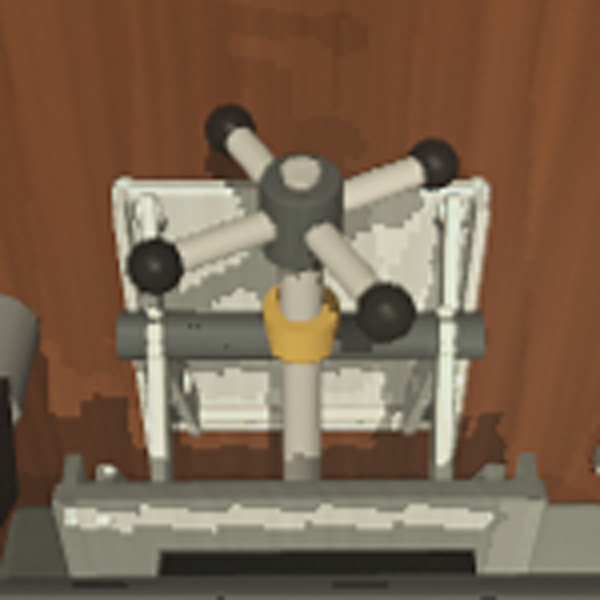

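```bash
python3 - <<'E'
from joint import *
s,p=cap('wrist'); print(s['position'],s['time_s'])
B=[(336.3,218),(279,206.3),(297.3,172),(348.7,180.5)];PL=[(254.25,264.3),(376.2,265.3)];RM=[(280,277.3),(358.7,277.7)]
for z in (.1214,.120,.119): jfit(p,s,B,PL,RM,zp0=z,zh=.0697,a0=-.5)
H=np.array([.5346,.1692,0])
for yp in (-.0818,-.0836,-.085):
  for zp in (.117,.119,.121):
    a=proj(p,s,H+SY*(yp+.05)+[0,0,zp]);b=proj(p,s,H+SY*(yp+.033)+[0,0,zp]);c=proj(p,s,H+SY*(yp+.033)+[0,0,zp+.002]);print(yp,zp,'edge row',a[1].round(1),'diff at contact',(b-a)[1].round(2),'gap2',(c-a)[1].round(2))
E
```

```text
[0.53073727 0.20848887 0.1723423 ] 22.7333
hub [0.5349 0.1691 0.0696] a -28.8 yaw 10.9 yp -0.0833 zp,zr [0.1194 0.1201]
[ 0.9 -0.2  0.2  0.2  1.   0.2  0.5  0.2 -0.2  1.5  2.6 -1.2 -2.5  0.8
 -2.6 -0.7 -0.1  1.1 -0.6 -1.3]
hub [0.5349 0.1691 0.0696] a -28.8 yaw 10.9 yp -0.0837 zp,zr [0.1189 0.1198]
[ 0.9 -0.2  0.2  0.3  1.   0.2  0.5  0.2  0.   1.3  2.4 -1.3 -2.4  0.8
 -2.7 -0.7 -0.2  1.1 -0.9 -0.7]
hub [0.5349 0.169  0.0696] a -28.8 yaw 10.9 yp -0.084 zp,zr [0.1186 0.1195]
[ 0.9 -0.2  0.2  0.3  1.   0.2  0.5  0.2  0.2  1.2  2.3 -1.4 -2.4  0.8
 -2.8 -0.7 -0.2  1.1 -1.  -0.3]
-0.0818 0.117 edge row 261.3 diff at contact 12.03 gap2 14.09
-0.0818 0.119 edge row 263.3 diff at contact 12.01 gap2 14.09
-0.0818 0.121 edge row 265.4 diff at contact 11.98 gap2 14.09
-0.0836 0.117 edge row 262.6 diff at contact 11.91 gap2 13.96
-0.0836 0.119 edge row 264.7 diff at contact 11.88 gap2 13.96
-0.0836 0.121 edge row 266.8 diff at contact 11.86 gap2 13.96
-0.085 0.117 edge row 263.6 diff at contact 11.81 gap2 13.87
-0.085 0.119 edge row 265.7 diff at contact 11.79 gap2 13.87
-0.085 0.121 edge row 267.8 diff at contact 11.76 gap2 13.87
```

```bash
python3 - <<'E'
from h import *
fto(37,12,50)
fto(36,6.8,21)
E
```

```text
t 22.78 finger u,y,z [-50.8  30.6  89.3] bodycorner y,z [ 25.6 229.1] F [ 0.3 -1.  -0.1] qd 0.2
move [86.8  0.1 45.5]
t 22.78 finger u,y,z [-50.8  30.6  89.3] bodycorner y,z [ 25.6 229.1] F [ 0.3 -1.  -0.1] qd 0.2
move [85.2 -7.8 73.8]
```

Request:
drive_tool(steps=[[38,0,8,0],[76,0,20,0],[87,0,46,0],[87,0,46,0],[86,-4,60,0],[85,-8,74,0],[85,-8,74,0],[85,-8,74,0]])

```text
time_s: 23.45
position: [0.6187, 0.2015, 0.1038]
tcp_rot: [[0.981, 0.166, 0.098], [0.192, -0.885, -0.425], [0.016, 0.436, -0.9]]
force: [0.0, 0.2, 0.8]
gripper_width: 0.088
```

Request:
drive_tool(steps=[[-10,0,0,0],[-18,0,0,0],[-26,0,0,0],[-34,0,0,0],[-42,0,0,0],[-49,0,0,0],[-55,0,0,0],[-57,0,0,0],[-57,0,0,0]])

```text
time_s: 24.2
position: [0.5636, 0.1934, 0.1041]
tcp_rot: [[0.981, 0.165, 0.102], [0.193, -0.887, -0.419], [0.021, 0.431, -0.902]]
force: [1.5, 5.9, -1.8]
gripper_width: 0.0883
```

```bash
python3 - <<'E'
from h import *
fing();to([.5307,.2085,.1723])
E
```

```text
t 24.2 finger u,y,z [-21.    9.8  20.9] bodycorner y,z [  4.6 160.8] F [ 1.5  5.9 -1.8] qd 0.5
tool mm [-27.9  10.6 -71.2] len 77.0 rows 2.0
```

Request:
drive_tool(steps=[[5,-2,-20,0],[5,0,-45,0],[-12,5,-71,0],[-28,11,-71,0],[-28,11,-71,0],[-28,11,-71,0],[-28,11,-71,0],[-28,11,-71,0]])

```text
time_s: 24.87
position: [0.5316, 0.2051, 0.1712]
tcp_rot: [[0.982, 0.163, 0.099], [0.19, -0.885, -0.425], [0.018, 0.436, -0.9]]
force: [0.6, 0.2, -0.2]
gripper_width: 0.088
```

```bash
python3 - <<'E'
from h import *
s,p=cap('wrist','w15.png');fing(); print(s['position'])
c=p['color'][140:290,240:390]
cv2.imwrite('pics/w15z.png',cv2.resize(c,None,fx=4,fy=4,interpolation=cv2.INTER_CUBIC))
for col in (290,310,330,345): print(col,p['color'][250:286,col].mean(1).astype(int))
E
```

```text
t 24.92 finger u,y,z [-50.6  27.   88.1] bodycorner y,z [ 22.1 228. ] F [-0.7 -0.7 -0.3] qd 0.2
[0.53160974 0.20508066 0.1712204 ]
290 [ 83  70  65  60  61  60  61  61  56  52  71  93  98  99 104 127 129 184
 193 192 192 195 151 128 131 131 132 136  76  27  31  32  34  58  67  62]
310 [141 140 139 140 121 114 115 114 122 123 101  97 101 102 108 132 133 129
 124 183 197 152 128 131 131 132 134 117  61  30  33  32  41  60  70  62]
330 [ 81  69  60  59  58  60  60  56  54  52  88 100 102 102 110 129 130 126
 122 179 191 156 143 131 127 129 131 114  60  31  34  33  49  63  70  63]
345 [ 60  61  61  61  61  61  61  61  56  52  90  99 100 101 113 131 130 125
 182 191 189 192 149 127 129 130 133  97  47  32  33  33  49  65  73  64]
```

View pics/w15z.png

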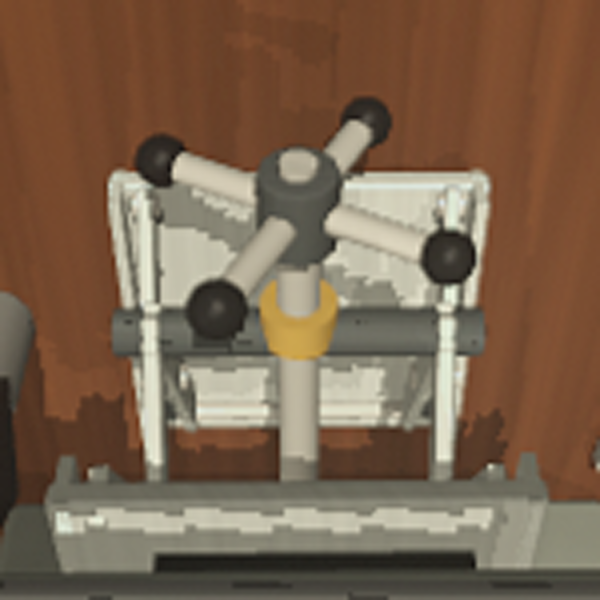

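```bash
python3 - <<'E'
from joint import *
s,p=cap('wrist'); print(s['position'],s['time_s'])
B=[(294.25,217),(280,180),(331.75,169.5),(352,204)];PL=[(251.75,264.3),(377,265.)];RM=[(278.75,278.),(358.75,277.8)]
for z in (.1228,.1215): v=jfit(p,s,B,PL,RM,zp0=z,zh=.0704,a0=.6)
H=np.array([.5346,.1692,0])
for yp in (-.0836,):
  for zp in (.119,.121,.123):
    a=proj(p,s,H+SY*(yp+.05)+[0,0,zp]);b=proj(p,s,H+SY*(yp+.033)+[0,0,zp]);c=proj(p,s,H+SY*(yp+.033)+[0,0,zp+.002]);print(yp,zp,'edge row',a[1].round(1),'diff at contact',(b-a)[1].round(2),'gap2',(c-a)[1].round(2))
E
```

```text
[0.53159263 0.20514828 0.17113401] 24.9167
hub [0.5345 0.1692 0.0704] a 27.5 yaw 11.1 yp -0.0828 zp,zr [0.1209 0.1217]
[ 0.3  0.2  0.9  0.1  0.6  0.3  0.9 -0.4  0.3  1.5  2.4 -1.1 -2.8  0.5
 -2.5 -0.5 -0.1  1.3 -0.4 -1.3]
hub [0.5345 0.1692 0.0703] a 27.5 yaw 11.1 yp -0.0832 zp,zr [0.1204 0.1214]
[ 0.3  0.3  0.9  0.1  0.5  0.3  0.9 -0.4  0.4  1.3  2.2 -1.2 -2.7  0.5
 -2.6 -0.5 -0.1  1.3 -0.6 -0.7]
-0.0836 0.119 edge row 263.5 diff at contact 12.11 gap2 14.21
-0.0836 0.121 edge row 265.6 diff at contact 12.09 gap2 14.22
-0.0836 0.123 edge row 267.8 diff at contact 12.06 gap2 14.21
```

```bash
python3 - <<'E'
from h import *
fto(-38,16,46)
fto(-38,6.5,22)
E
```

```text
t 24.97 finger u,y,z [-50.6  27.1  88.2] bodycorner y,z [ 22.2 228. ] F [ 0.   0.8 -1.1] qd 0.1
move [11.6 -8.2 43.1]
t 24.97 finger u,y,z [-50.6  27.1  88.2] bodycorner y,z [ 22.2 228. ] F [ 0.   0.8 -1.1] qd 0.1
move [ 11.  -10.2  68.8]
```

Request:
drive_tool(steps=[[6,-5,22,0],[12,-8,43,0],[11,-9,56,0],[11,-10,69,0],[11,-10,69,0],[11,-10,69,0]])

```text
time_s: 25.47
position: [0.547, 0.1869, 0.1051]
tcp_rot: [[0.982, 0.164, 0.098], [0.19, -0.885, -0.425], [0.017, 0.436, -0.9]]
force: [0.4, -0.5, -0.3]
gripper_width: 0.088
```

```bash
python3 - <<'E'
from h import *
s,p=cap('wrist','w16.png');fing()
cv2.imwrite('pics/w16z.png',cv2.resize(p['color'][130:300,200:400],None,fx=3,fy=3,interpolation=cv2.INTER_CUBIC))
E
```

```text
t 25.52 finger u,y,z [-38.1   7.   22.8] bodycorner y,z [  2.  162.7] F [-0.6 -0.2  0.4] qd 0.9
```

View pics/w16z.png

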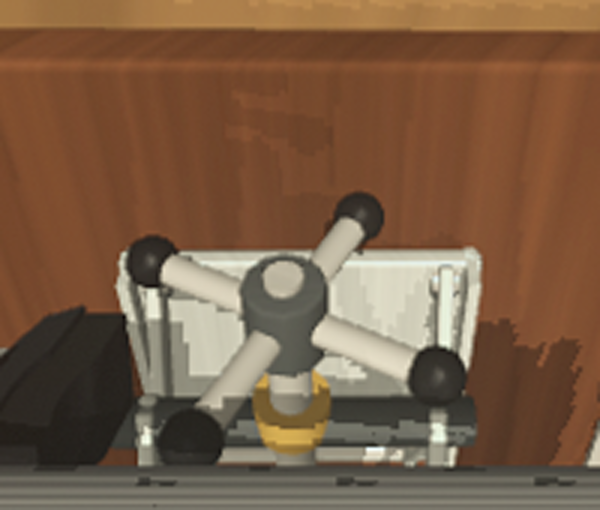

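Request:
drive_tool(steps=[[6,0,0,0],[11,0,0,0],[15,0,0,0],[15,0,0,0]])

```text
time_s: 25.85
position: [0.563, 0.1914, 0.1062]
tcp_rot: [[0.981, 0.163, 0.101], [0.191, -0.886, -0.422], [0.02, 0.433, -0.901]]
force: [-0.8, 2.6, 1.2]
gripper_width: 0.088
```

```bash
python3 - <<'E'
from h import *
s,p=cap('wrist','w17.png');fing()
cv2.imwrite('pics/w17z.png',cv2.resize(p['color'][130:300,200:400],None,fx=3,fy=3,interpolation=cv2.INTER_CUBIC))
E
```

```text
t 25.9 finger u,y,z [-22.1   8.   23. ] bodycorner y,z [  2.9 163. ] F [-0.1  3.6  1. ] qd 0.6
```

View pics/w17z.png

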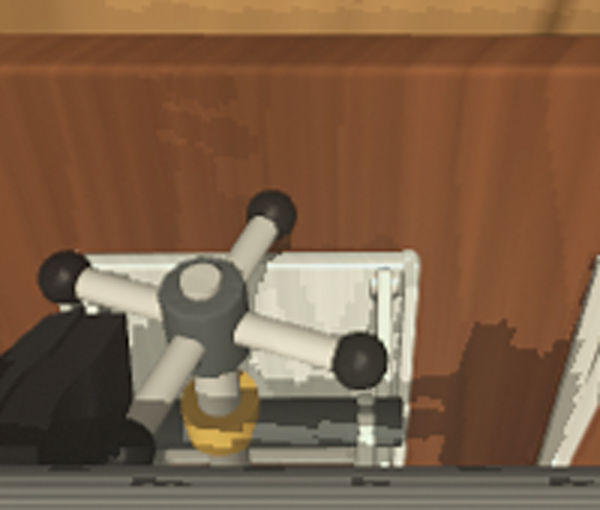

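Request:
drive_tool(steps=[[3,0,0,0],[6,0,0,0],[6,0,0,0]])

```text
time_s: 26.15
position: [0.5679, 0.192, 0.106]
tcp_rot: [[0.982, 0.164, 0.099], [0.191, -0.886, -0.423], [0.018, 0.434, -0.901]]
force: [-4.0, 3.6, 3.0]
gripper_width: 0.0879
```

```bash
python3 - <<'E'
from wheel import *
s,p=cap('wrist','w18.png');fing();to([.5312,.206,.172])
cv2.imwrite('pics/w18z.png',cv2.resize(p['color'][130:300,160:360],None,fx=3,fy=3,interpolation=cv2.INTER_CUBIC))
E
```

```text
t 26.2 finger u,y,z [-17.3   7.7  22.9] bodycorner y,z [  2.7 162.8] F [-3.   4.   2.2] qd 0.4
tool mm [-32.   10.2 -69. ] len 77.0 rows 2.0
```

View pics/w18z.png

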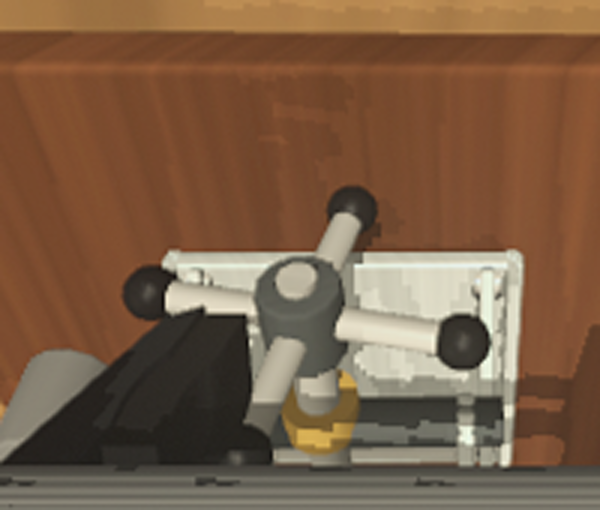

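```bash
python3 - <<'E'
from wheel import *
s,p=cap('wrist');ang(p,s,[(210,227.3),(314,243.3),(277.3,199.3)],yaw=10.8,hz=.0702)
E
```

```text
ball u,z -33.5 -7.5 r 34.3 a mod90 12.6
ball u,z 33.1 6.5 r 33.8 a mod90 11.1
ball u,z 6.9 -33.8 r 34.5 a mod90 11.6
```

Request:
drive_tool(steps=[[-4,0,-10,0],[-6,-2,-40,0],[-20,5,-69,0],[-32,10,-69,0],[-32,10,-69,0],[-32,10,-69,0],[-32,10,-69,0],[-32,10,-69,0]])

```text
time_s: 26.92
position: [0.5318, 0.2048, 0.1711]
tcp_rot: [[0.982, 0.163, 0.099], [0.19, -0.885, -0.425], [0.018, 0.436, -0.9]]
force: [0.8, 1.2, 1.0]
gripper_width: 0.0879
```

```bash
python3 - <<'E'
from h import *
s,p=cap('wrist','w19.png');fing(); print(s['position'])
c=p['color'][140:290,240:390]
cv2.imwrite('pics/w19z.png',cv2.resize(c,None,fx=4,fy=4,interpolation=cv2.INTER_CUBIC))
for col in (290,310,330,345): print(col,p['color'][258:286,col].mean(1).astype(int))
E
```

```text
t 26.97 finger u,y,z [-50.5  26.8  88. ] bodycorner y,z [ 21.9 227.9] F [ 0.2 -0.4 -0.7] qd 0.2
[0.53178573 0.20479925 0.17109791]
290 [ 56  56  90  98  98 100 116 133 130 185 194 193 195 149 128 130 131 132
 136  98  46  29  31  31  39  60  68  62]
310 [116 100  98 100 101 103 120 135 132 128 124 184 197 152 130 132 133 133
 137  85  35  32  34  33  49  64  71  53]
330 [ 53  62  96 103 102 102 120 129 128 124 182 190 188 189 192 148 126 128
 133  83  37  33  33  32  50  64  72  64]
345 [ 54  64  96 101 101 103 124 131 129 125 181 190 190 192 149 127 129 131
 135  77  30  35  35  32  57  67  74  63]
```

View pics/w19z.png

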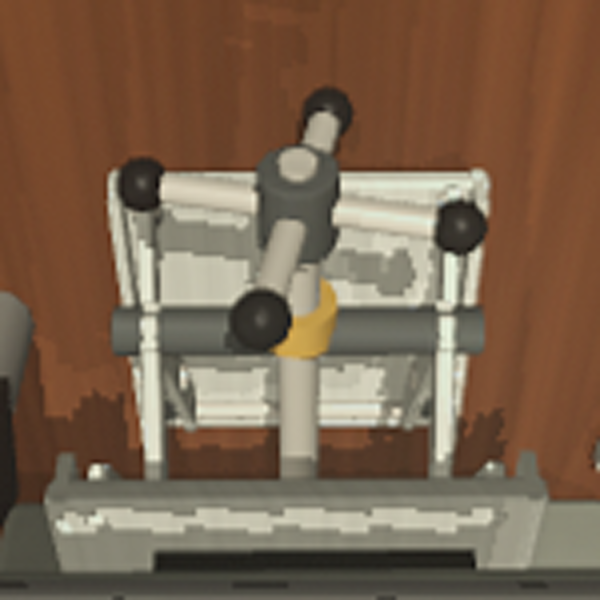

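```bash
python3 - <<'E'
from h import *
to([.46,.36,.42]);to([.28,.47,.55]);to([.12,.54,.58])
E
```

```text
tool mm [ -36.5  -40.4 -297. ] len 302.0 rows 8.0
tool mm [-190.  -110.4 -478.5] len 527.0 rows 13.0
tool mm [-333.2 -185.4 -551. ] len 670.0 rows 17.0
```

Request:
drive_tool(steps=[[0,0,-30,0],[0,-2,-65,0],[-5,-10,-105,0],[-10,-18,-145,0],[-16,-24,-185,0],[-22,-32,-225,0],[-34,-38,-262,0],[-54,-46,-294,0],[-74,-56,-322,0],[-96,-66,-350,0]])

```text
time_s: 27.8
position: [0.3911, 0.3947, 0.4571]
tcp_rot: [[0.982, 0.163, 0.099], [0.189, -0.885, -0.424], [0.019, 0.435, -0.9]]
force: [0.7, 0.5, -0.3]
gripper_width: 0.0881
```

```bash
python3 - <<'E'
from h import *
s=robot.state();print(np.round(s['joints'],1),np.round(s['position'],4),np.round(s['tcp_rot'],3),s['time_s'])
to([.08,.56,.62])
E
```

```text
[-46.7  24.2 -19.2  76.2  23.6 101.4 -54.5] [0.3911 0.3947 0.4571] [[ 0.982  0.163  0.099]
 [ 0.189 -0.885 -0.424]
 [ 0.019  0.435 -0.9  ]] 27.8
tool mm [-271.  -126.  -247.7] len 388.0 rows 10.0
```

Request:
drive_tool(steps=[[-28,-12,-25,0],[-56,-25,-50,0],[-84,-38,-75,0],[-112,-51,-100,0],[-140,-63,-125,0],[-168,-76,-150,0],[-196,-89,-175,0],[-222,-102,-200,0],[-248,-114,-225,0],[-271,-126,-248,0]])

```text
time_s: 28.63
position: [0.2029, 0.4897, 0.5293]
tcp_rot: [[0.981, 0.159, 0.109], [0.19, -0.89, -0.414], [0.031, 0.427, -0.904]]
force: [0.3, 0.9, -0.7]
gripper_width: 0.0882
```

```bash
python3 - <<'E'
from h import *
s=robot.state();print(np.round(s['joints'],1),np.round(s['position'],4),np.round(s['tcp_rot'],3),s['time_s'])
E
```

```text
[-110.    28.5   52.5   70.5   -4.2  109.3  -47.8] [0.2029 0.4897 0.5293] [[ 0.981  0.159  0.109]
 [ 0.19  -0.89  -0.414]
 [ 0.031  0.427 -0.904]] 28.6333
```

Request:
drive_tool(steps=[[0,-5,-40,0],[0,-10,-80,0],[0,-15,-120,0],[0,-20,-160,0],[0,-25,-200,0],[0,-30,-240,0],[0,-35,-280,0],[0,-40,-320,0],[0,-45,-360,0],[0,-50,-400,0]])

```text
time_s: 29.47
position: [0.1149, 0.5268, 0.6051]
tcp_rot: [[0.955, 0.252, 0.156], [0.282, -0.936, -0.209], [0.093, 0.244, -0.965]]
force: [-16.1, 8.9, -4.9]
gripper_width: 0.0884
```

```bash
python3 - <<'E'
from h import *
s=robot.state();print(np.round(s['joints'],1),np.round(s['position'],4),np.round(s['tcp_rot'],3),s['time_s'])
E
```

```text
[-119.4   21.9   50.5   64.7   -4.3  109.4  -55.2] [0.1149 0.5268 0.6051] [[ 0.955  0.252  0.156]
 [ 0.282 -0.936 -0.209]
 [ 0.093  0.244 -0.965]] 29.4667
```

Request:
drive_tool(steps=[[0,-5,-40,0],[0,-10,-80,0],[0,-15,-120,0],[0,-20,-160,0],[0,-25,-200,0]])

```text
time_s: 29.88
position: [0.1479, 0.4918, 0.6271]
tcp_rot: [[0.973, 0.162, 0.167], [0.194, -0.962, -0.192], [0.129, 0.219, -0.967]]
force: [9.5, -4.8, -0.7]
gripper_width: 0.0884
```

```bash
python3 - <<'E'
from h import *
s=robot.state();print(np.round(s['joints'],1),np.round(s['position'],4),np.round(s['tcp_rot'],3),s['time_s'],s['force'])
E
```

```text
[-127.6   21.6   67.5   67.4   -6.4  109.1  -52.1] [0.1479 0.4918 0.6271] [[ 0.973  0.162  0.167]
 [ 0.194 -0.962 -0.192]
 [ 0.129  0.219 -0.967]] 29.8833 [ 9.54049964 -4.75134588 -0.71663139]
```

```bash
python3 - <<'E'
from h import *
s,p=cap('top');print(atz(p,s,(326.25,193.75),.062), robot.mark_of(p,'switch_ridge')[:1])
to([.45,.36,.5]);to([.66,.1,.42])
E
```

```text
[ 0.63356141 -0.03610504  0.062     ] [{'point': [327.6, 197.3], 'p': 0.37}]
tool mm [259.6 149.9 206.1] len 364.0 rows 9.0
tool mm [398.5 418.6 369.2] len 686.0 rows 17.0
```

Request:
drive_tool(steps=[[26,15,20,0],[52,30,40,0],[78,45,60,0],[104,60,80,0],[130,75,100,0],[156,90,120,0],[182,105,140,0],[208,120,160,0],[234,135,180,0],[260,155,200,0]])

```text
time_s: 30.82
position: [0.4474, 0.3656, 0.5106]
tcp_rot: [[0.965, 0.188, 0.183], [0.22, -0.959, -0.177], [0.142, 0.211, -0.967]]
force: [-0.3, 0.3, 0.2]
gripper_width: 0.0878
```

```bash
python3 - <<'E'
from h import *
s=robot.state();print(np.round(s['joints'],1),np.round(s['position'],4),np.round(s['tcp_rot'],3),s['time_s'],s['force'])
to([.66,.06,.40])
E
```

```text
[-96.4  23.3  65.9  81.4  -6.8  85.3 -20.7] [0.4474 0.3656 0.5106] [[ 0.965  0.188  0.183]
 [ 0.22  -0.959 -0.177]
 [ 0.142  0.211 -0.967]] 30.8167 [-0.2855481   0.2902104   0.17106006]
tool mm [122.2 309.7 200. ] len 388.0 rows 10.0
```

Request:
drive_tool(steps=[[12,31,20,0],[24,62,40,0],[36,93,60,0],[48,124,80,0],[60,155,100,0],[72,186,120,0],[84,217,140,0],[96,248,160,0],[109,279,180,0],[122,310,190,0]])

```text
time_s: 31.65
position: [0.6568, 0.0587, 0.4081]
tcp_rot: [[0.966, 0.186, 0.18], [0.218, -0.959, -0.179], [0.139, 0.212, -0.967]]
force: [0.2, 0.6, 0.8]
gripper_width: 0.088
```

```bash
python3 - <<'E'
from h import *
s,p=cap('wrist','w20.png');print(np.round(s['joints'],1),np.round(s['position'],4),np.round(s['tcp_rot'],3),s['time_s'])
print([(a['point'],a['p']) for a in robot.mark_of(p,'switch_ridge')[:2]])
_,q=cap('side','side1.png')
E
```

```text
[-53.2  29.4  58.2  86.2 -15.4  67.1  15.7] [0.6568 0.0587 0.4081] [[ 0.966  0.186  0.18 ]
 [ 0.218 -0.959 -0.179]
 [ 0.139  0.212 -0.967]] 31.65
[([263.8, 168.3], 0.4)]
```

View pics/w20.png

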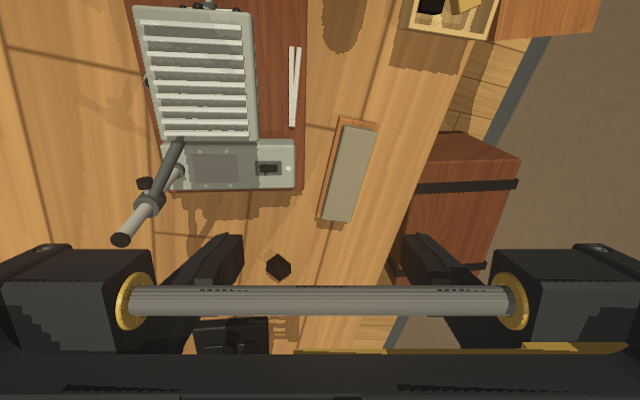

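View pics/side1.png

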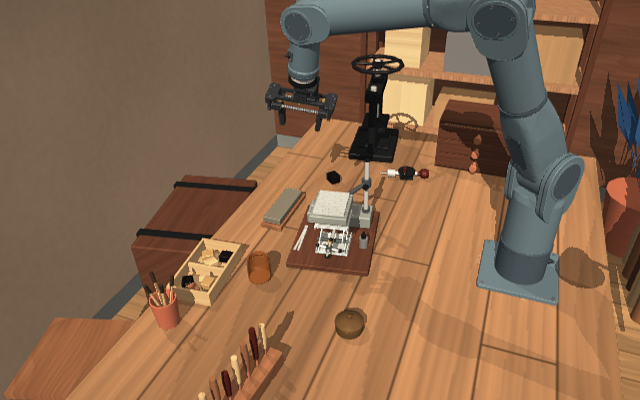

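```bash
python3 - <<'E'
from h import *
s,p=cap('wrist'); 
for uv,z in [((263.8,168.3),.065),((289,168),.06),((295,188),.06),((295,139),.06),((174,191),.06)]: 
    q=atz(p,s,uv,z); d=q-[.559,.041,0]; print(uv,q.round(4),'slab',np.round([d@SX,d@SY],4))
cv2.imwrite('pics/w20z.png',cv2.resize(p['color'][120:210,220:320],None,fx=6,fy=6,interpolation=cv2.INTER_CUBIC))
R=np.array(s['tcp_rot']); 
E
```

```text
(263.8, 168.3) [ 0.6279 -0.0382  0.065 ] slab [ 0.0541 -0.09  ]
(289, 168) [ 0.6696 -0.0331  0.06  ] slab [ 0.096  -0.0921]
(295, 188) [ 0.6862 -0.069   0.06  ] slab [ 0.1062 -0.1304]
(295, 139) [0.6709 0.0185 0.06  ] slab [ 0.1063 -0.0416]
(174, 191) [ 0.4874 -0.1042  0.06  ] slab [-0.0958 -0.1306]
```

View pics/w20z.png

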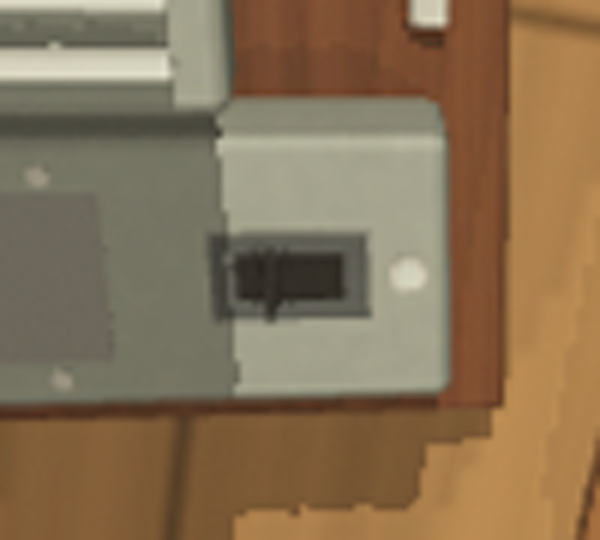

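```bash
cat >> h.py <<'E'
C0=np.array([.559,.041,0.])
def sl(X): d=np.array(X)-C0; return np.array([d@SX,d@SY,d[2]])*1000
def sf():
    s=robot.state();R=np.array(s['tcp_rot']);P=np.array(s['position']);F=P+R@np.array([-.044,0,.019])
    print('t',round(s['time_s'],2),'innerface tip slab',sl(F).round(1),'F',np.round(s['force'],1));return s,R,P,F
def sto(x,y,z):
    s,R,P,F=sf();T=C0+x/1000*SX+y/1000*SY+np.array([0,0,z/1000]);m=R.T@(T-F)*1000
    print('move',m.round(1)); D=T-F
    for a in (-.0935,.0935):
        for b in (-.0375,.0375):
            print('  body', [sl(P+D+R@np.array([a,b,-k])).round(0).tolist() for k in (.045,.09,.13)])
E
python3 - <<'E'
from h import *
sto(40,-91,95)
sto(40,-91,64)
E
```

```text
t 31.85 innerface tip slab [ 58.6  -5.4 385.5] F [-0.2  0.8  0.9]
move [-63.3  21.9 295.9]
  body [[-19.0, -43.0, 142.0], [-26.0, -34.0, 185.0], [-31.0, -26.0, 224.0]]
  body [[-18.0, -117.0, 158.0], [-25.0, -107.0, 201.0], [-30.0, -99.0, 240.0]]
  body [[166.0, -35.0, 168.0], [159.0, -26.0, 212.0], [153.0, -17.0, 251.0]]
  body [[167.0, -108.0, 184.0], [160.0, -99.0, 228.0], [155.0, -91.0, 266.0]]
t 31.85 innerface tip slab [ 58.6  -5.4 385.5] F [-0.2  0.8  0.9]
move [-67.7  15.3 325.9]
  body [[-19.0, -43.0, 111.0], [-26.0, -34.0, 154.0], [-31.0, -26.0, 193.0]]
  body [[-18.0, -117.0, 127.0], [-25.0, -107.0, 170.0], [-30.0, -99.0, 209.0]]
  body [[166.0, -35.0, 137.0], [159.0, -26.0, 181.0], [153.0, -17.0, 220.0]]
  body [[167.0, -108.0, 153.0], [160.0, -99.0, 197.0], [155.0, -91.0, 235.0]]
```

```bash
python3 - <<'E'
from h import *
sto(43,-95,130)
sto(43,-95,85)
E
```

```text
t 31.85 innerface tip slab [ 58.6  -5.4 385.5] F [-0.2  0.8  0.9]
move [-55.6  33.2 263.4]
  body [[-16.0, -47.0, 177.0], [-23.0, -38.0, 220.0], [-28.0, -30.0, 259.0]]
  body [[-15.0, -121.0, 193.0], [-22.0, -111.0, 236.0], [-27.0, -103.0, 275.0]]
  body [[169.0, -39.0, 203.0], [162.0, -30.0, 247.0], [156.0, -21.0, 286.0]]
  body [[170.0, -112.0, 219.0], [163.0, -103.0, 263.0], [158.0, -95.0, 301.0]]
t 31.85 innerface tip slab [ 58.6  -5.4 385.5] F [-0.2  0.8  0.9]
move [-61.9  23.7 306.9]
  body [[-16.0, -47.0, 132.0], [-23.0, -38.0, 175.0], [-28.0, -30.0, 214.0]]
  body [[-15.0, -121.0, 148.0], [-22.0, -111.0, 191.0], [-27.0, -103.0, 230.0]]
  body [[169.0, -39.0, 158.0], [162.0, -30.0, 202.0], [156.0, -21.0, 241.0]]
  body [[170.0, -112.0, 174.0], [163.0, -103.0, 218.0], [158.0, -95.0, 256.0]]
```

Request:
drive_tool(steps=[[-10,15,36,0],[-20,30,73,0],[-30,45,110,0],[-39,59,147,0],[-43,52,180,0],[-48,45,212,0],[-52,38,240,0],[-56,33,263,0],[-56,33,263,0],[-56,33,263,0]])

```text
time_s: 32.68
position: [0.6555, -0.0289, 0.1541]
tcp_rot: [[0.966, 0.188, 0.18], [0.22, -0.959, -0.177], [0.139, 0.211, -0.968]]
force: [0.1, 0.0, 0.1]
gripper_width: 0.0881
```

```bash
python3 - <<'E'
from h import *
s,p=cap('wrist','w21.png');sto(43,-95,80)
print([(a['point'],a['p']) for a in robot.mark_of(p,'switch_ridge')[:2]])
cv2.imwrite('pics/w21z.png',cv2.resize(p['color'][120:300,170:410],None,fx=3.3,fy=3.3,interpolation=cv2.INTER_CUBIC))
E
```

```text
t 32.73 innerface tip slab [ 43.2 -92.5 131. ] F [-0.5 -0.7  0.6]
move [-7.5 -8.3 49.8]
  body [[-16.0, -48.0, 127.0], [-23.0, -38.0, 170.0], [-29.0, -30.0, 209.0]]
  body [[-15.0, -121.0, 143.0], [-22.0, -112.0, 186.0], [-28.0, -103.0, 225.0]]
  body [[169.0, -39.0, 154.0], [162.0, -29.0, 197.0], [156.0, -21.0, 236.0]]
  body [[170.0, -112.0, 169.0], [163.0, -103.0, 213.0], [157.0, -94.0, 252.0]]
[([269.2, 188.3], 0.53)]
```

View pics/w21.png

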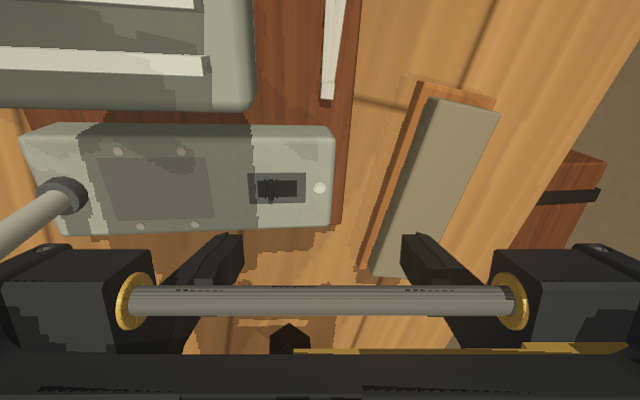

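View pics/w21z.png

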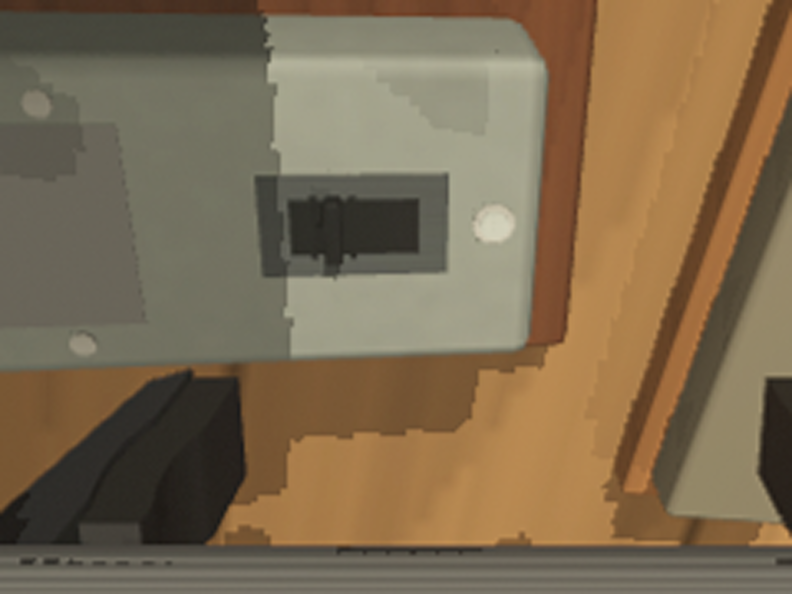

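```bash
python3 - <<'E'
from h import *
s,p=cap('wrist')
for uv,z in [((270.6,190.5),.065),((319.4,187.3),.060),((333,130),.06),((330.5,224),.06)]: print(sl(atz(p,s,uv,z)).round(1))
sf()
E
```

```text
[ 57.7 -89.3  65. ]
[ 96.  -89.7  60. ]
[103.8 -43.7  60. ]
[ 107.3 -125.1   60. ]
t 32.83 innerface tip slab [ 43.6 -93.3 132. ] F [ 0.5 -0.3  0.6]
```

Request:
drive_tool(steps=[[0,-4,25,0],[-3,-9,50,0],[-3,-9,50,0],[-3,-9,50,0]])

```text
time_s: 33.17
position: [0.6602, -0.0319, 0.1045]
tcp_rot: [[0.966, 0.185, 0.181], [0.217, -0.96, -0.178], [0.141, 0.211, -0.967]]
force: [0.2, 1.0, 0.4]
gripper_width: 0.0882
```

```bash
python3 - <<'E'
from h import *
s,p=cap('wrist','w22.png');sto(48,-94,66)
cv2.imwrite('pics/w22z.png',cv2.resize(p['color'][120:300,170:410],None,fx=3.3,fy=3.3,interpolation=cv2.INTER_CUBIC))
E
```

```text
t 33.22 innerface tip slab [ 47.  -95.7  80.9] F [0.6 0.2 0.6]
move [-1.1 -4.8 14.2]
  body [[-11.0, -46.0, 113.0], [-18.0, -37.0, 156.0], [-24.0, -29.0, 195.0]]
  body [[-10.0, -120.0, 129.0], [-17.0, -110.0, 172.0], [-23.0, -102.0, 211.0]]
  body [[174.0, -38.0, 140.0], [167.0, -28.0, 183.0], [161.0, -20.0, 222.0]]
  body [[175.0, -111.0, 155.0], [168.0, -102.0, 199.0], [162.0, -94.0, 238.0]]
```

View pics/w22z.png

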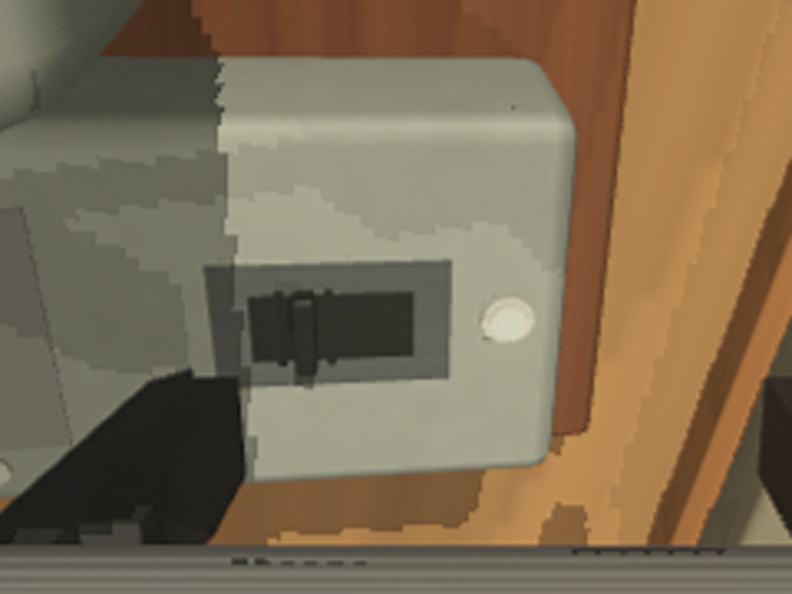

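Request:
drive_tool(steps=[[0,-4,7,0],[-1,-7,14,0],[-1,-7,14,0],[-1,-7,14,0]])

```text
time_s: 33.55
position: [0.6604, -0.0276, 0.0886]
tcp_rot: [[0.966, 0.185, 0.181], [0.217, -0.96, -0.177], [0.141, 0.211, -0.967]]
force: [0.3, -0.2, 1.0]
gripper_width: 0.0883
```

```bash
python3 - <<'E'
from h import *
s,p=cap('wrist','w23.png');sf()
cv2.imwrite('pics/w23z.png',cv2.resize(p['color'][120:300,170:410],None,fx=3.3,fy=3.3,interpolation=cv2.INTER_CUBIC))
E
```

```text
t 33.6 innerface tip slab [ 47.1 -91.4  64.2] F [-0.4  1.  -0.5]
```

View pics/w23z.png

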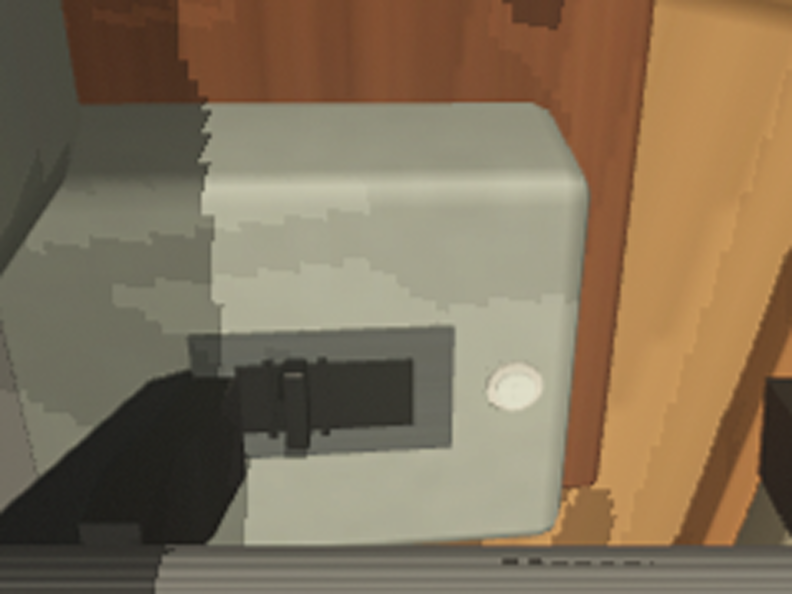

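Request:
drive_tool(steps=[[0,0,1,0],[3,0,1.3,0],[6,0,1.8,0],[8,0,2.1,0],[10,0.2,2.4,0],[12,0.2,2.7,0]])

```text
time_s: 34.1
position: [0.6715, -0.0266, 0.0875]
tcp_rot: [[0.967, 0.184, 0.178], [0.216, -0.96, -0.178], [0.138, 0.21, -0.968]]
force: [-4.1, -0.4, 5.0]
gripper_width: 0.0884
```

```bash
python3 - <<'E'
from h import *
s,p=cap('wrist','w24.png');sf()
cv2.imwrite('pics/w24z.png',cv2.resize(p['color'][120:300,170:410],None,fx=3.3,fy=3.3,interpolation=cv2.INTER_CUBIC))
E
```

```text
t 34.15 innerface tip slab [ 59.  -92.   63.2] F [-2.3 -1.1  3.3]
```

View pics/w24z.png

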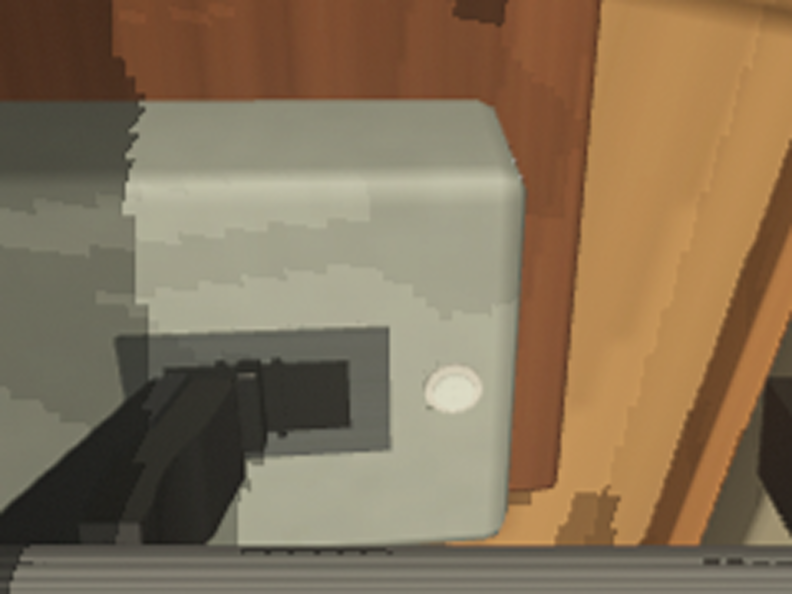

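Request:
drive_tool(steps=[[2,0,0,0],[4,0,0.2,0],[6,0,0.4,0],[7,0,0.6,0],[7,0,0.6,0]])

```text
time_s: 34.57
position: [0.6779, -0.0251, 0.0877]
tcp_rot: [[0.967, 0.185, 0.177], [0.216, -0.96, -0.178], [0.137, 0.21, -0.968]]
force: [-7.5, 0.0, 5.8]
gripper_width: 0.0879
```

```bash
python3 - <<'E'
from h import *
s,p=cap('wrist','w25.png');sf()
cv2.imwrite('pics/w25z.png',cv2.resize(p['color'][120:300,170:410],None,fx=3.3,fy=3.3,interpolation=cv2.INTER_CUBIC))
E
```

```text
t 34.62 innerface tip slab [ 64.8 -91.6  63.3] F [-7.1 -1.   5.6]
```

View pics/w25z.png

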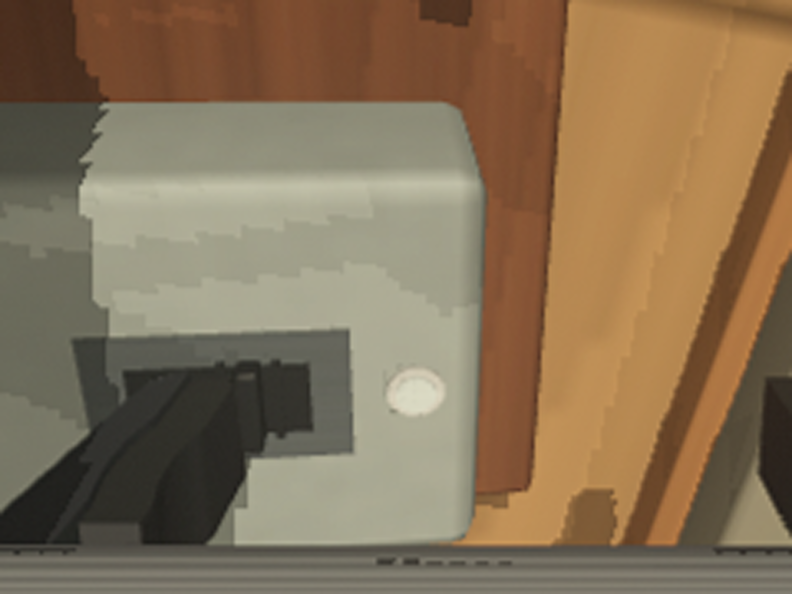

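Request:
drive_tool(steps=[[-4,0,0,0],[-4,5,-20,0],[0,12,-55,0],[0,12,-55,0],[0,12,-55,0]])

```text
time_s: 35.03
position: [0.6736, -0.0261, 0.146]
tcp_rot: [[0.965, 0.184, 0.186], [0.217, -0.96, -0.177], [0.146, 0.211, -0.966]]
force: [-0.4, 0.1, -0.1]
gripper_width: 0.0884
```

```bash
python3 - <<'E'
from h import *
s,p=cap('wrist','w26.png');sf()
cv2.imwrite('pics/w26z.png',cv2.resize(p['color'][120:300,170:410],None,fx=3.3,fy=3.3,interpolation=cv2.INTER_CUBIC))
E
```

```text
t 35.08 innerface tip slab [ 59.4 -91.5 119.7] F [-0.1 -0.2 -0.9]
```

View pics/w26z.png

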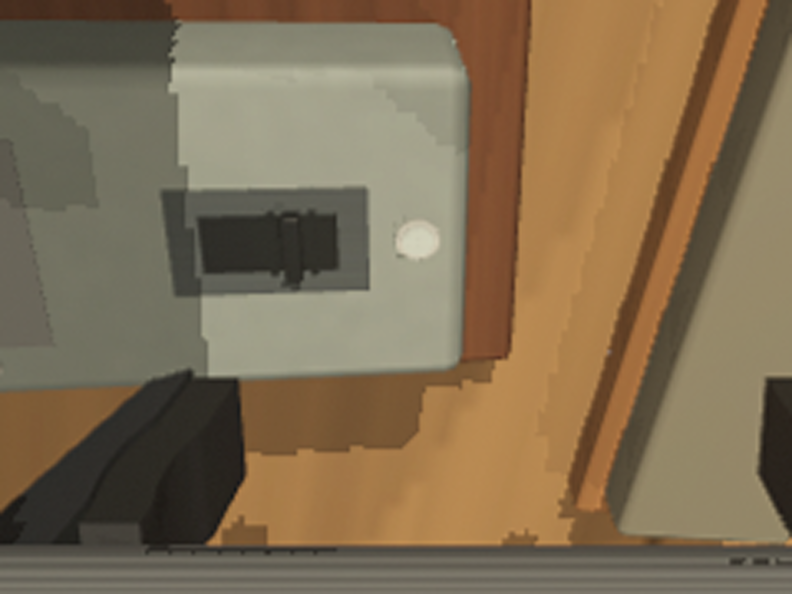

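Request:
drive_tool(steps=[[5,8,-35,0],[10,16,-70,0],[15,24,-105,0],[20,32,-140,0],[20,32,-140,0],[20,32,-140,0],[20,32,-140,0]])

```text
time_s: 35.67
position: [0.671, -0.0272, 0.2872]
tcp_rot: [[0.966, 0.186, 0.179], [0.217, -0.96, -0.177], [0.139, 0.21, -0.968]]
force: [-0.7, -0.4, 0.2]
gripper_width: 0.0883
```

```bash
python3 - <<'E'
from h import *
s,p=cap('side','side2.png');sf();print(s['time_s'],np.abs(s['qd']).max())
for nm in ['resin_bottle','tweezers','incense_box','amber_jar','drill','ebony_blank','whetstone']:
    m=robot.mark_of(p,nm); print(nm,m[0]['point'] if m else None)
cv2.imwrite('pics/side2z.png',cv2.resize(p['color'][150:300,240:400],(640,600),interpolation=cv2.INTER_CUBIC))
E
```

```text
t 35.72 innerface tip slab [ 57.3 -92.5 262.2] F [-0.1  0.1 -0.9]
35.6667 1.036294472296439
resin_bottle [365.2, 247.1]
tweezers [406.0, 175.3]
incense_box [349.5, 330.0]
amber_jar [262.0, 277.0]
drill [405.0, 174.2]
ebony_blank [335.1, 184.4]
whetstone [284.4, 214.4]
```

View pics/side2z.png

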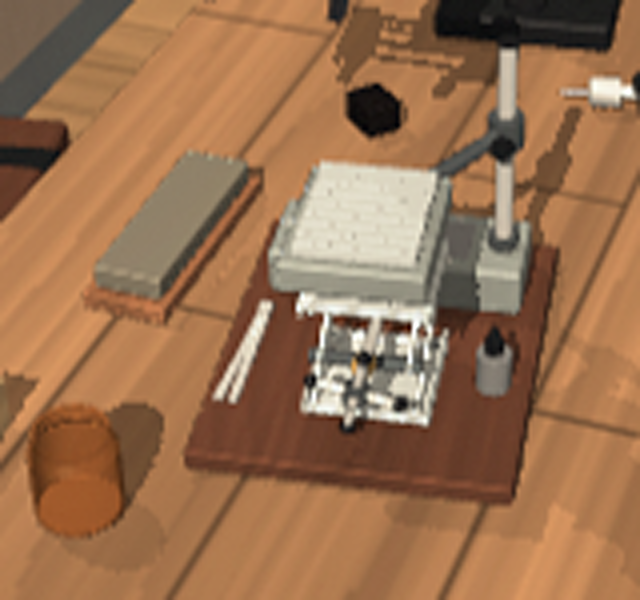

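Nothing on the bench has moved and the robot is clear of everything, so I'm handing in.

```bash
python3 -c "
from plant import robot
print(robot.hand_in())"
```

```text
the job is handed in; nothing more can be done
None
```

The plate is up against the shield's rim and the slide switch is over at the pilot-lens end. I handed the job in at about 36 s of the 72 s allowed.

**Getting at the wheel:** The moves only allow turning about the tool's own axis. To lean the gripper 26° out to +y I pushed the arm against its joint limit. I then took most of that lean off (down to about 15°) before working the switch.

**Raising the plate:** I turned the wheel in quarter strokes with one open finger, about 480° in all (roughly 10.7 mm of lift). That includes a deliberate 15° turn back to leave more margin below the 3.5 mm limit.

**Contact check:** In the last wrist pictures the plate edge and the shield rim moved together on that turn back, so they are touching. I put the shield's lift at about 2 mm. That figure is uncertain by about 0.5 mm: one way of working it out gave 2.0 mm and another gave up to 2.6 mm. The picture fit also still showed a gap of about 0.8 mm. I took that as a measuring offset, because it did not change while the rim rose.

**Switch check:** I pushed the ridge until it met the end stop, with about 7 N on the tool. A picture afterwards shows it mirrored about the middle of its slot, about 10 mm from where it started.

**Bystanders:** The last side view shows the objects on and around the slab where they were. The detector put each within a few pixels of its first position, except the tweezers. There it gave the drill's position instead, but the picture shows the tweezers unmoved.

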